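# Fasten the last quarter-turn stud of an air-filter box

## Robot

A 6-joint arm with a two-finger parallel gripper is mounted at the origin on the work surface. World frame = base frame: x ahead of the robot, y to its left, z up, the work surface at z = 0. Lengths are in m, angles in rad, forces in N, time in s.
With the tool pointing down it reaches from about 0.15 to 0.775 m from the base axis. Payload 6.1 kg.
Tool frame: the origin (TCP) lies midway between the tips of the shut fingers; the grasp point (between the pads) lies 19 mm behind it; z points along the fingers, y is the direction in which the jaws open and shut (so a half turn about z gives the same grasp; the last joint's range is limited). The gripper opens to 85 mm and grips with 20 to 120 N. Pads are 22 mm wide; open, the fingers measure 114 mm over their backs; the gripper's body (76 mm by 85 mm) begins 54 mm behind the grasp point. The pads swing forward as they close: fully open they stand 13 mm farther back than shut.
Start: joints at [1.305, 0.126, -0.04, 1.405, 0, 1.571], TCP at [0.138, 0.507, 0.231] pointing down, gripper open.
Joint ranges: [-2.72, 2.72], [-0.95, 1.95], [-1.27, 1.35], [-1.78, 2.02], [-1.46, 1.47], [-3.14, 3.14]. Speed limits (rad/s): [2.39, 2.39, 3.01, 3.14, 3.14, 3.14].

## Interface

Orientations are given as a unit quaternion [x, y, z, w].
In Python, from plant import sense, vision, arm gives the robot as it stands.
- The arm moves only by the shell command python3 -m handwheel 'ROWS'. ROWS is JSON, a list of rows, each an object with "dr": the turn, a rotation vector about the tool's x, y, z in degrees, a list of three; "linear": the shift along the tool's x, y, z in m, a list of three; "jaw": the closure, from 0 (fully open) to 1 (shut). In form: [{"dr": [wx, wy, wz], "linear": [dx, dy, dz], "jaw": jaw}, ...]. A call has 1 to 8 rows; each row shifts and turns the commanded pose from where the row before left it, along the tool's axes as they then stand; what a row does not reach is not made up. A row lasts 1/12 s, in which the tool goes at most 41.7 mm and 7.16 degrees, less where a joint would pass 70% of its speed; a pose out of reach is approached as far as the arm can. A call with a gripper value outside its range is refused whole. The fingers move at their own pace and stop on an object; the grip force is fixed at half the most. Time passes only in rows, so rows that do not move let the fingers close. It gives the time, the measured TCP pose, the force and the opening at its end, in the units of the state.
- sense(): the state, without advancing time (a new reading comes with each control period).
- vision.grab_frame(name): name is "scene" or "top"; returns the picture (420x560x3 uint8, red, green, blue); there is no depth.
- vision.camera_info(name): a dict with "fx", "fy", "cx", "cy" (pixels), "pose" (4x4, takes a point from camera to world coordinates). Camera axes: x right, y down, z forward; pixel columns grow to the right and rows downward; lengths in m; the calibration is good to about 2 mm. A picture is of the moment at which its call begins. camera_info takes no time and is no camera call.
- arm.hand_in(): hands the job in, once; it reports no verdict.
The state is a dict: "t": time; "joints": joint angles; "joint_velocities": joint speeds; "tau": joint torques, N m; "tool_pos": TCP position; "eef_rot": TCP orientation; "wrist_force": force on the tool from outside, world axes, zero at the start; "moment": the same for the moment, N m; "gripper_width": finger opening in m.
Only numpy, scipy, OpenCV 4.12 (cv2) and the standard library are available. Lean on these libraries where they do the work, as an engineer would, in place of code of your own. Each camera call takes 0.05 s, during which the arm holds its last target.

## Task

Fasten the one stud on the air-filter box cover that still stands proud: with the red flat-bladed driver from the rack, press the stud in gently, turn it clockwise until it goes in and then on to its stop, and let it come up into its catch, flush with the cover. Stand the driver back upright in its hole in the rack, fully home, and leave the other tools and parts where they are.

Things in the scene. Friction and masses are not known exactly. Their poses are not given: they have to be found in the camera images.
- filter_box: Air-filter box fixed to the bench: black, under a flat aluminium cover 156 (x) x 216 (y) mm whose top is 88 mm above the bench. Origin: centre of underside, z up. A slotted stud in each corner: the open one at x -52, y +80 mm; the other three are fastened: flush, slots along the box's y in line with red dashes on the cover. Snorkel on the -y side, carburettor (96 mm high) on the +x side.
- stud_slot (a point): Centre of the open stud's slot floor, on its axis, z up. Bright round head, 24 mm wide, in a 27 mm hole of the cover. The slot runs right across the head along this point's x: 4 mm wide, 5 mm deep, mouth chamfered to 6 mm. Standing proud, the slot floor is level with the cover's top and the head rises 5 mm above it. Blade forces over 32 N in all (press plus twist) spoil it.
- stud: The open stud itself (head, stem and cross bar), same origin and axes as stud_slot.
- stud_press (a joint): Depth pressed in, m, 0 = proud. Spring: 3.6 N at 0, plus 0.9 N per mm; end of travel 8.5 mm. Its 19 x 3 mm cross bar, along the slot, lands on the catch under the cover at 1 mm unless in line with its entry slot; in line it goes through, and from 7 mm it can turn on beneath the catch. Let up in the catch's notch it rests at 5 mm, head flush. Depths of the catch are good to 0.5 mm.
- stud_turn (a joint): Angle, rad, growing clockwise seen from above; 0 = slot along the box's x. The bar meets the entry slot near 0 (the catch floats: anywhere within 0.22; it goes in within about 0.07 of it); notch and firm stop lie a quarter turn (1.57) clockwise from there. Starts 0.31 to 0.36 short of 0. Turning takes 0.03 to 0.1 N m. Let up before the notch it stays pressed in, unfastened.
- driver: The loose flat-bladed driver, red square handle, 0.14 kg, 130 mm long, standing in the rack. Origin at the middle of the blade's tip edge, z up towards the handle, x along the blade's width. Blade 16 mm wide, 2.5 mm thick, 1.6 mm at the edge. Shank 10 mm, collar 32 mm in diameter from 60 to 66 mm above the tip, handle 26 x 26 mm (faces square to x and y) from 66 to 126 mm.
- driver_grip (a point): Point on the driver's axis in the middle of the handle, 98 mm above the tip, to grip it; axes as driver.
- rack: Blue steel rack fixed to the bench: plate 60 (x) x 240 (y) x 8 mm, its top 78 mm above the bench, with three 24 mm through holes on its y axis at -80, 0 and +80 mm. Origin: centre of the underside. A driver stands in each hole, its collar resting on the plate, its tip 18 mm above the bench; which stands where varies.
- nut_driver: Bystander in the rack: socket driver, round green handle 26 mm, 130 mm long. Origin at the tip.
- cross_driver: Bystander in the rack: cross-head driver, round yellow handle 26 mm, 130 mm long. Origin at the tip.
- bearing: Bystander on the bench: steel ball bearing, 62 mm in diameter, 16 mm high. Origin under its centre.
- oil_can: Bystander on the bench: green oil can, 60 mm in diameter, 150 mm high with its spout. Origin under its centre.
Not all that is in view belongs to the job. There is more than one size of the driver; the one meant has the size given above.

How it is judged:
By the outcome, as a careful person would: the job done as asked, in the order asked, and still so for the second after the job is handed in, with the robot touching nothing.
It also fails if it takes over 72 s, if anything falls off the work surface, if the arm or the gripper's body presses on something with over 40 N, if the wrist force passes 120 N, or if a joint passes its speed limit or range.

## Working session

There is one attempt and no reset: what is moved stays moved. The work goes in short steps, Python scripts to look and compute and a shell command to move; the robot and the scene stay as the last step left them, time stands still between calls to the robot, and variables do not carry over. Pictures are saved under pics/ and viewed, and the job is handed in when it is done.

```bash
ls; mkdir -p pics; python3 - <<'E'
from plant import sense, vision, arm
import cv2
for n in("scene","top"):
    im=vision.grab_frame(n); cv2.imwrite(f"pics/{n}0.png",im[:,:,::-1])
    c=vision.camera_info(n); print(n,c)
print(sense())
E
```

```text
pics
scene {'fx': 380.6341909846058, 'fy': 380.6341909846058, 'cx': 286.46020325808564, 'cy': 208.78506298453132, 'pose': array([[-0.28961925,  0.50590156, -0.81251726,  1.29728055],
       [ 0.95700189,  0.13853596, -0.25486303,  0.18693185],
       [-0.01637275, -0.8513938 , -0.52427143,  0.59780426],
       [ 0.        ,  0.        ,  0.        ,  1.        ]])}
top {'fx': 403.59493369396205, 'fy': 403.59493369396205, 'cx': 279.48775135785763, 'cy': 208.59519090700627, 'pose': array([[ 0.02410439, -0.98231659,  0.18566929,  0.35358022],
       [-0.99969896, -0.02283427,  0.00897648, -0.06789636],
       [-0.00457812, -0.18582977, -0.98257129,  1.05068883],
       [ 0.        ,  0.        ,  0.        ,  1.        ]])}
{'t': 0.1, 'joints': array([ 1.30498481e+00,  1.26334492e-01, -4.05014499e-02,  1.40540558e+00,
        1.51454477e-05,  1.57077623e+00]), 'joint_velocities': array([-2.05942753e-03, -1.75291718e-03,  2.76615510e-03, -6.37328013e-05,
        3.83279956e-04, -1.88555061e-03]), 'tau': array([-4.09064296e-04, -4.36903131e+01,  3.53604984e+01,  1.36782759e-02,
       -1.47421224e-05,  7.36793879e-06]), 'tool_pos': array([0.13781257, 0.50620815, 0.23060112]), 'eef_rot': array([ 1.32504845e-01,  9.91182094e-01, -7.15222113e-04, -1.03268242e-04]), 'wrist_force': array([0.77279029, 0.34920464, 0.00352542]), 'moment': array([ 0.01184393,  0.01078011, -0.03023523]), 'gripper_width': 0.08525423515504399}
```

View pics/scene0.png

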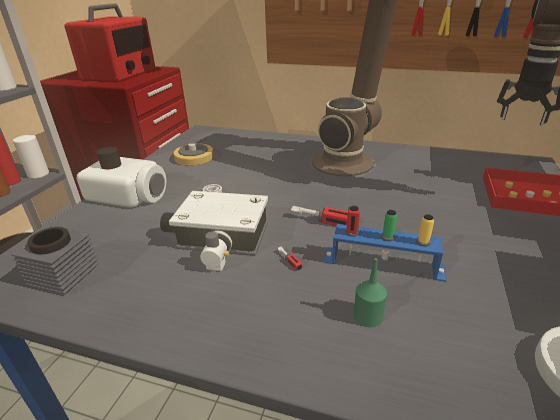

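View pics/top0.png

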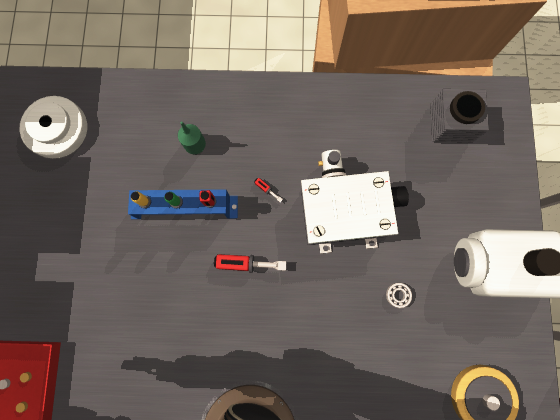

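The top picture shows the rack near (180,202), with yellow, green and red handles at about (140,200), (173,200) and (207,198). The box cover is centred near (350,207). Two decoy drivers lie loose on the bench. I'll zoom in next.

```bash
python3 - <<'E'
import cv2,numpy as np
im=cv2.imread("pics/top0.png")
cv2.imwrite("pics/z1.png",cv2.resize(im[155:260,290:425],None,fx=5.6,fy=5.6,interpolation=cv2.INTER_CUBIC))
cv2.imwrite("pics/z2.png",cv2.resize(im[175:230,120:250],None,fx=6,fy=6,interpolation=cv2.INTER_CUBIC))
im=cv2.imread("pics/scene0.png")
cv2.imwrite("pics/z3.png",cv2.resize(im[180:275,155:285],None,fx=6,fy=6,interpolation=cv2.INTER_CUBIC))
cv2.imwrite("pics/z4.png",cv2.resize(im[200:290,315:455],None,fx=5.6,fy=5.6,interpolation=cv2.INTER_CUBIC))
E
```

```text
(no output)
```

View pics/z1.png

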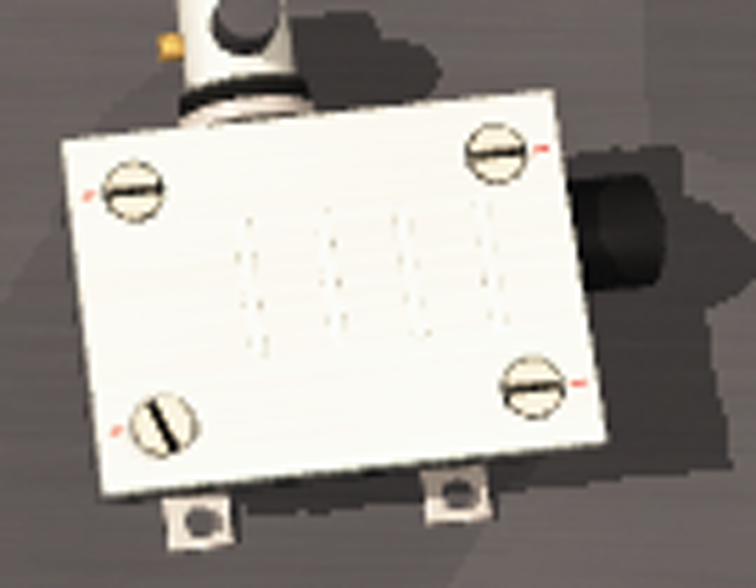

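View pics/z2.png

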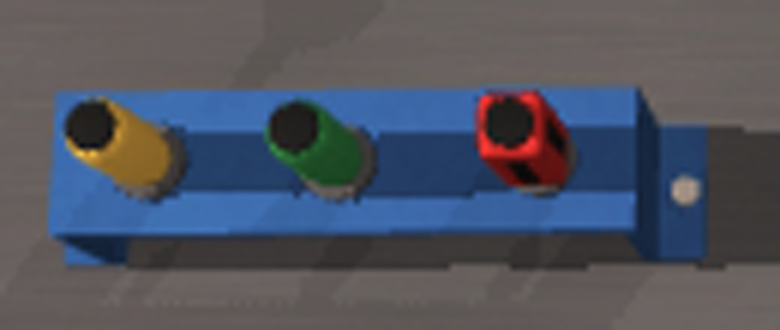

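View pics/z3.png

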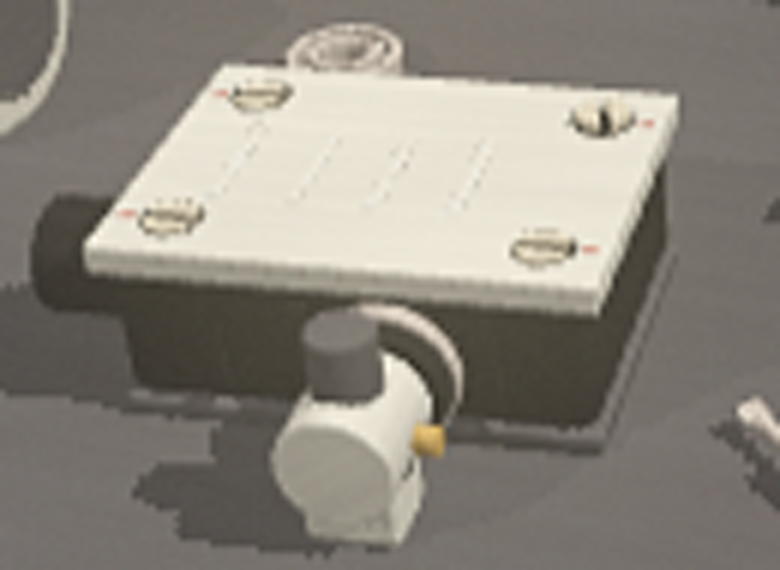

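View pics/z4.png

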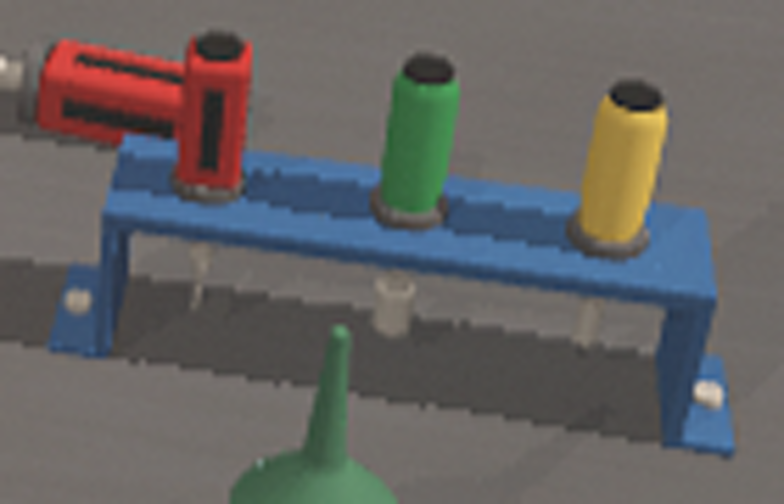

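```bash
cat > h.py <<'E'
import numpy as np, cv2
from scipy.optimize import least_squares
from plant import vision
CI={n:vision.camera_info(n) for n in("scene","top")}
def proj(n,P):
    c=CI[n];T=np.linalg.inv(c["pose"]);p=T[:3,:3]@np.asarray(P,float)+T[:3,3]
    return np.array([c["fx"]*p[0]/p[2]+c["cx"],c["fy"]*p[1]/p[2]+c["cy"]])
def ray(n,u,z):
    c=CI[n];M=c["pose"];d=M[:3,:3]@np.array([(u[0]-c["cx"])/c["fx"],(u[1]-c["cy"])/c["fy"],1]);o=M[:3,3]
    return o+d*(z-o[2])/d[2]
def unz(p,off,s): return (np.array(p,float)+.5)/s-.5+np.array(off)
def R2(a): return np.array([[np.cos(a),-np.sin(a)],[np.sin(a),np.cos(a)]])
E
cat > fit.py <<'E'
from h import *
t=lambda p:unz(p,(290,155),5.6); s=lambda p:unz(p,(155,180),6)
box=[("top",t((62,140)),78,108,88),("top",t((555,90)),78,-108,88),("top",t((607,440)),-78,-108,88),("top",t((103,495)),-78,108,88),
("top",t((133,191)),52,80,88),("top",t((496,153)),52,-80,88),("top",t((533,387)),-52,-80,88),("top",t((164,426)),-52,80,93),
("scene",s((85,245)),78,-108,88),("scene",s((600,298)),78,108,88),("scene",s((678,95)),-78,108,88),("scene",s((225,66)),-78,-108,88),
("scene",s((603,116)),-52,80,93),("scene",s((262,94)),-52,-80,88),("scene",s((171,217)),52,-80,88),("scene",s((543,247)),52,80,88)]
t2=lambda p:unz(p,(120,175),6); s2=lambda p:unz(p,(315,200),5.6)
rack=[("top",t2((57,90)),30,120,78),("top",t2((637,88)),30,-120,78),("top",t2((635,232)),-30,-120,78),("top",t2((50,235)),-30,120,78),
("scene",s2((103,213)),30,-120,78),("scene",s2((715,298)),30,120,78),("scene",s2((125,137)),-30,-120,78),("scene",s2((708,210)),-30,120,78)]
def fit(L,x0,v=1):
    def f(q):
        r=[]
        for n,u,x,y,z in L:
            w=R2(q[2])@np.array([x,y])/1e3+q[:2]; r+=list(proj(n,[*w,z/1e3])-u)
        return np.array(r)
    q=least_squares(f,x0,loss="soft_l1").x
    if v: print(np.round(q,4)); print(np.round(f(q).reshape(-1,2),1).tolist())
    return q
if __name__=="__main__":
    for n in("top","scene"): fit([b for b in box if b[0]==n],[.45,-.2,0])
    q=fit(box,[.45,-.2,0])
    print("stud",R2(q[2])@[-.052,.080]+q[:2], "ray top",ray("top",t((164,426)),.093),"scene",ray("scene",s((603,116)),.093))
    a=ray("top",t((147,402)),.092);b=ray("top",t((180,450)),.092);d=a-b;print("slot ang world",np.degrees(np.arctan2(d[1],d[0])),"box",np.degrees(q[2]))
    for n in("top","scene"): fit([b for b in rack if b[0]==n],[.4,.1,0])
    r=fit(rack,[.4,.1,0]); print("hole",R2(r[2])@[0,-.08]+r[:2])
    print("cap",ray("top",t2((510,122)),.148),ray("scene",s2((219,45)),.148))
E
python3 fit.py
```

```text
[ 0.5455 -0.2272  0.1288]
[[0.2, 0.1], [-0.8, 0.1], [-0.1, 0.1], [0.4, -0.3], [0.1, 0.1], [0.0, 0.2], [-0.1, 0.1], [-0.0, -0.2]]
[ 0.5467 -0.2268  0.125 ]
[[-0.5, 0.4], [-0.6, -1.2], [0.2, 0.3], [0.1, -0.2], [0.2, -0.8], [0.1, 0.4], [0.2, 0.3], [0.3, 0.3]]
[ 0.5458 -0.2272  0.1278]
[[0.3, -0.0], [-0.8, 0.0], [-0.1, 0.0], [0.4, -0.5], [0.2, -0.0], [0.1, 0.1], [-0.1, 0.0], [-0.0, -0.4], [-0.3, 0.2], [-0.5, -1.5], [0.1, 0.0], [0.0, -0.4], [0.2, -1.0], [0.1, 0.2], [0.3, 0.1], [0.4, 0.1]]
stud [ 0.48397728 -0.15447195] ray top [ 0.48309675 -0.15451994  0.093     ] scene [ 0.48918883 -0.15307602  0.093     ]
slot ang world 34.959642238125255 box 7.324255193137528
[0.5496 0.1938 0.0282]
[[0.1, 0.2], [0.2, 0.0], [0.0, -0.1], [-0.3, -0.1]]
[0.5511 0.1935 0.0353]
[[-0.1, 0.1], [0.6, 0.1], [-0.2, -0.5], [-0.3, 0.0]]
[0.55   0.1936 0.0301]
[[0.2, 0.1], [0.3, -0.2], [0.1, -0.3], [-0.2, -0.2], [0.0, -0.4], [0.6, -0.0], [0.0, -0.8], [-0.1, -0.1]]
hole [0.55235773 0.1136609 ]
cap [0.5520745  0.11282913 0.148     ] [0.55537813 0.11298505 0.148     ]
```

```bash
python3 - <<'E'
import cv2,numpy as np
from h import *
a=cv2.imread("pics/top0.png")[183:213,195:225]; b=cv2.imread("pics/scene0.png")[200:262,335:366]
a=cv2.resize(a,(560,560),interpolation=cv2.INTER_LANCZOS4);cv2.imwrite("pics/z5.png",a)
b=cv2.resize(b,None,fx=9,fy=9,interpolation=cv2.INTER_LANCZOS4);cv2.imwrite("pics/z6.png",b)
E
```

```text
(no output)
```

View pics/z5.png

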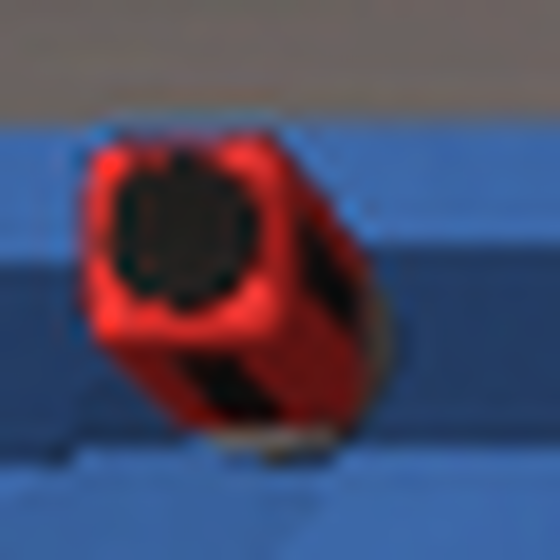

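View pics/z6.png

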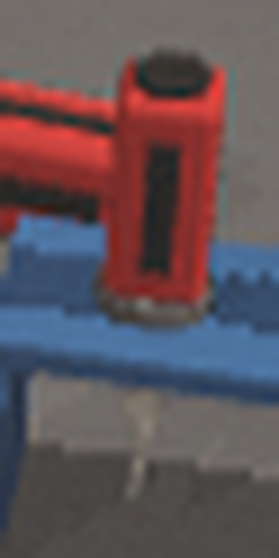

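```bash
cat >> h.py <<'E'
from scipy.spatial.transform import Rotation as Ro
from plant import sense
def st(tgt=None,psi=None):
    s=sense();R=Ro.from_quat(s["eef_rot"]).as_matrix()
    y=R[:,1];p=np.degrees(np.arctan2(y[1],y[0]))
    print("t %.2f"%s["t"],"tcp",np.round(s["tool_pos"],4),"psi_y %.2f"%p,"tilt",np.round(R[:2,2],4),"F",np.round(s["wrist_force"],2),"M",np.round(s["moment"],3),"w %.4f"%s["gripper_width"],"j6 %.2f"%s["joints"][5])
    if tgt is not None: print("tool delta",np.round(R.T@(np.array(tgt)-s["tool_pos"]),4))
    if psi is not None:
        print("dr total",np.round(np.degrees((Ro.from_matrix(R).inv()*Ro.from_matrix(down(psi))).as_rotvec()),2))
        if tgt is not None: print("after-turn delta",np.round(down(psi).T@(np.array(tgt)-s["tool_pos"]),4))
def down(psi):
    a=np.radians(psi);y=np.array([np.cos(a),np.sin(a),0]);z=np.array([0,0,-1.]);return np.c_[np.cross(y,z),y,z]
E
python3 -c "
from h import *
st([.5522,.1135,.2],92)"
```

```text
t 0.10 tcp [0.1378 0.5062 0.2306] psi_y 74.77 tilt [-0.0004 -0.0014] F [0.77 0.35 0.  ] M [ 0.012  0.011 -0.03 ] w 0.0853 j6 1.57
tool delta [-0.503 -0.27   0.031]
dr total [-8.000e-02 -1.000e-02 -1.723e+01]
after-turn delta [-0.4004 -0.4069  0.0306]
```

```bash
python3 -m handwheel '[{"dr":[0,0,-5.74],"linear":[0,0,0],"jaw":0.2},{"dr":[0,0,-5.74],"linear":[0,0,0],"jaw":0.2},{"dr":[0,0,-5.74],"linear":[0,0,0],"jaw":0.2},{"dr":[0,0,0],"linear":[-0.02,-0.0203,0],"jaw":0.2},{"dr":[0,0,0],"linear":[-0.02,-0.0203,0],"jaw":0.2},{"dr":[0,0,0],"linear":[-0.02,-0.0203,0],"jaw":0.2},{"dr":[0,0,0],"linear":[-0.02,-0.0203,0],"jaw":0.2},{"dr":[0,0,0],"linear":[-0.02,-0.0203,0],"jaw":0.2}]'
python3 -m handwheel '[{"dr":[0,0,0],"linear":[-0.025,-0.0254,0],"jaw":0.2},{"dr":[0,0,0],"linear":[-0.025,-0.0254,0],"jaw":0.2},{"dr":[0,0,0],"linear":[-0.025,-0.0254,0],"jaw":0.2},{"dr":[0,0,0],"linear":[-0.025,-0.0254,0],"jaw":0.2},{"dr":[0,0,0],"linear":[-0.025,-0.0254,0],"jaw":0.2},{"dr":[0,0,0],"linear":[-0.025,-0.0254,0],"jaw":0.2},{"dr":[0,0,0],"linear":[-0.025,-0.0254,0],"jaw":0.2},{"dr":[0,0,0],"linear":[-0.025,-0.0254,0],"jaw":0.2}]'
python3 -c "
from h import *
st([.5522,.1135,.2],92)"
```

```text
t: 0.77
tool_pos: [0.2419, 0.4074, 0.2309]
eef_rot: [-0.018, 1.0, -0.0, -0.0]
wrist_force: [1.1, 0.2, -0.3]
gripper_width: 0.0684
t: 1.43
tool_pos: [0.4492, 0.2108, 0.231]
eef_rot: [-0.017, 1.0, -0.0, -0.0]
wrist_force: [0.2, 2.0, 0.0]
gripper_width: 0.0682
t 1.43 tcp [0.4492 0.2108 0.231 ] psi_y 91.98 tilt [-0.0004 -0.0001] F [0.2  2.04 0.02] M [ 0.073 -0.038  0.019] w 0.0682 j6 0.40
tool delta [-0.0996 -0.1008  0.031 ]
dr total [-0.01 -0.02 -0.02]
after-turn delta [-0.0996 -0.1009  0.031 ]
```

```bash
python3 -m handwheel '[{"dr":[0,0,0],"linear":[-0.02,-0.02,0],"jaw":0.2},{"dr":[0,0,0],"linear":[-0.02,-0.02,0],"jaw":0.2},{"dr":[0,0,0],"linear":[-0.02,-0.02,0],"jaw":0.2},{"dr":[0,0,0],"linear":[-0.02,-0.02,0],"jaw":0.2},{"dr":[0,0,0],"linear":[-0.0172,-0.0179,0.01],"jaw":0.2},{"dr":[0,0,0],"linear":[0,0,0.01],"jaw":0.2},{"dr":[0,0,0],"linear":[0,0,0.01],"jaw":0.2},{"dr":[0,0,0],"linear":[0,0,0],"jaw":0.2}]'
python3 - <<'E'
from h import *
st([.5522,.1135,.2],92)
a=vision.grab_frame("top");b=vision.grab_frame("scene")
cv2.imwrite("pics/a1.png",np.hstack([cv2.resize(a[150:250,130:270],(560,400))[:,:,::-1][:, :400],cv2.resize(b[130:270,300:440],(400,400))[:,:,::-1]]))
st()
E
```

```text
t: 2.1
tool_pos: [0.5473, 0.1179, 0.1984]
eef_rot: [-0.017, 1.0, -0.0, -0.002]
wrist_force: [-1.0, -0.3, 0.4]
gripper_width: 0.0683
t 2.10 tcp [0.5473 0.1179 0.1984] psi_y 91.98 tilt [-0.0047 -0.0007] F [-1.01 -0.33  0.41] M [-0.008 -0.019 -0.05 ] w 0.0683 j6 0.18
tool delta [-0.0047 -0.0046 -0.0016]
dr total [-0.03 -0.27 -0.02]
after-turn delta [-0.0047 -0.0046 -0.0016]
t 2.20 tcp [0.5477 0.1186 0.2008] psi_y 92.05 tilt [-0.0017 -0.0001] F [-0.62  0.5   0.3 ] M [-0.012 -0.047 -0.03 ] w 0.0682 j6 0.18
```

View pics/a1.png

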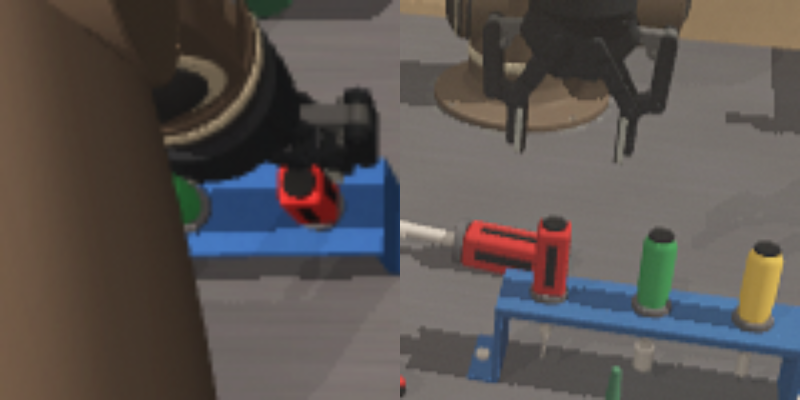

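```bash
python3 -m handwheel '[{"dr":[0,0,0],"linear":[-0.005,-0.0051,0],"jaw":0.2},{"dr":[0,0,0],"linear":[0,0,0.02],"jaw":0.2},{"dr":[0,0,0],"linear":[0,0,0.02],"jaw":0.2},{"dr":[0,0,0],"linear":[0,0,0.02],"jaw":0.2},{"dr":[0,0,0],"linear":[0,0,0.02],"jaw":0.2},{"dr":[0,0,0],"linear":[0,0,0.014],"jaw":0.2},{"dr":[0,0,0],"linear":[0,0,0.01],"jaw":0.2},{"dr":[0,0,0],"linear":[0,0,0],"jaw":0.2}]'
python3 - <<'E'
from h import *
st([.5527,.1135,.097],92)
a=vision.grab_frame("top");b=vision.grab_frame("scene")
cv2.imwrite("pics/a2.png",np.hstack([cv2.resize(a[150:250,150:250],(400,400))[:,:,::-1][:, :400],cv2.resize(b[150:290,300:440],(400,400))[:,:,::-1]]))
st([.5527,.1135,.097],92)
E
```

```text
t: 2.87
tool_pos: [0.553, 0.1132, 0.0958]
eef_rot: [-0.018, 1.0, -0.0, -0.001]
wrist_force: [-0.5, 0.3, -1.0]
gripper_width: 0.0683
t 2.87 tcp [0.553  0.1132 0.0958] psi_y 92.04 tilt [-0.0023 -0.0005] F [-0.51  0.35 -1.05] M [ 0.02  -0.01  -0.024] w 0.0683 j6 0.17
tool delta [ 0.0003  0.0003 -0.0012]
dr total [-0.03 -0.13  0.04]
after-turn delta [ 0.0003  0.0003 -0.0012]
t 2.97 tcp [0.5543 0.1133 0.0981] psi_y 92.02 tilt [0.0006 0.0001] F [ 0.23 -0.02  0.33] M [-0.024  0.01  -0.007] w 0.0682 j6 0.17
tool delta [0.0016 0.0002 0.001 ]
dr total [0.   0.04 0.02]
after-turn delta [0.0016 0.0002 0.0011]
```

View pics/a2.png

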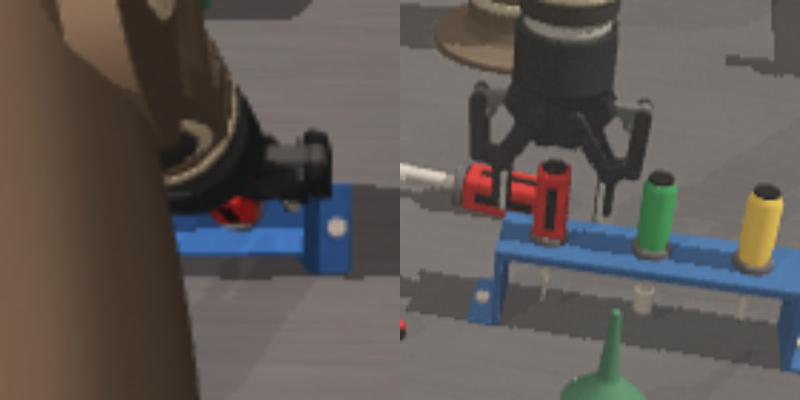

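The scene crop shows the handle centred between the fingers, at about x 503 and 603 with the handle at 553. The green driver is clear. Closing now.

```bash
python3 -m handwheel '[{"dr":[0,0,0],"linear":[0.0015,0,0],"jaw":0.4},{"dr":[0,0,0],"linear":[0,0,0],"jaw":0.55},{"dr":[0,0,0],"linear":[0,0,0],"jaw":0.65},{"dr":[0,0,0],"linear":[0,0,0],"jaw":0.75},{"dr":[0,0,0],"linear":[0,0,0],"jaw":1},{"dr":[0,0,0],"linear":[0,0,0],"jaw":1},{"dr":[0,0,0],"linear":[0,0,0],"jaw":1},{"dr":[0,0,0],"linear":[0,0,0],"jaw":1}]'
python3 - <<'E'
from h import *
st([.5527,.1135,.097],92)
E
```

```text
t: 3.63
tool_pos: [0.5531, 0.1131, 0.0983]
eef_rot: [-0.017, 1.0, 0.0, 0.001]
wrist_force: [-0.4, 0.2, 5.0]
gripper_width: 0.0254
t 3.63 tcp [0.5531 0.1131 0.0983] psi_y 91.99 tilt [0.0018 0.0004] F [-0.39  0.17  4.99] M [-0.042  0.13   0.005] w 0.0254 j6 0.17
tool delta [0.0004 0.0004 0.0013]
dr total [ 0.02  0.1  -0.01]
after-turn delta [0.0004 0.0004 0.0013]
```

```bash
python3 -m handwheel '[{"dr":[0,0,0],"linear":[0,0,-0.003],"jaw":1},{"dr":[0,0,0],"linear":[0,0,-0.007],"jaw":1},{"dr":[0,0,0],"linear":[0,0,-0.015],"jaw":1},{"dr":[0,0,0],"linear":[0,0,-0.02],"jaw":1},{"dr":[0,0,0],"linear":[0,0,-0.02],"jaw":1},{"dr":[0,0,0],"linear":[0,0,-0.02],"jaw":1},{"dr":[0,0,0],"linear":[0,0,-0.02],"jaw":1},{"dr":[0,0,0],"linear":[0,0,-0.01],"jaw":1}]'
python3 - <<'E'
from h import *
# target: tip ~ 20mm over head; slot angle 26.5deg -> psi 116.5
st([.484,-.1545,.093+.020+.0803],116.5)
a=vision.grab_frame("top");b=vision.grab_frame("scene")
cv2.imwrite("pics/a3.png",np.hstack([cv2.resize(a[120:220,150:250],(400,400))[:,:,::-1][:, :400],cv2.resize(b[130:270,300:440],(400,400))[:,:,::-1]]))
st()
E
```

```text
t: 4.3
tool_pos: [0.5531, 0.1131, 0.215]
eef_rot: [-0.017, 1.0, 0.0, 0.001]
wrist_force: [0.6, 0.2, -0.7]
gripper_width: 0.0257
t 4.30 tcp [0.5531 0.1131 0.215 ] psi_y 91.99 tilt [0.0025 0.0005] F [ 0.63  0.18 -0.72] M [ 0.016 -0.022  0.016] w 0.0257 j6 0.17
tool delta [ 0.0784 -0.2651  0.0214]
dr total [-1.000e-02  1.500e-01 -2.451e+01]
after-turn delta [ 0.1812 -0.2087  0.0217]
t 4.40 tcp [0.5534 0.1132 0.2142] psi_y 91.99 tilt [0.0032 0.0006] F [ 0.73 -0.35 -1.17] M [ 0.017  0.01  -0.01 ] w 0.0251 j6 0.17
```

View pics/a3.png

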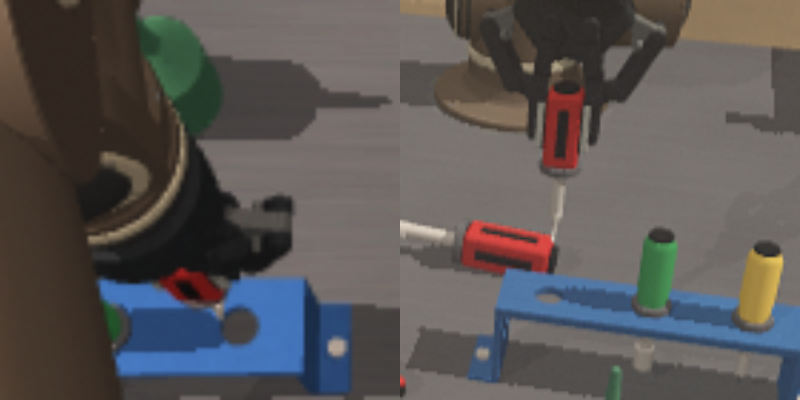

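```bash
python3 -m handwheel '[{"dr":[0,0,-6.13],"linear":[0,0,0],"jaw":1},{"dr":[0,0,-6.13],"linear":[0,0,0],"jaw":1},{"dr":[0,0,-6.13],"linear":[0,0,0],"jaw":1},{"dr":[0,0,-6.13],"linear":[0,0,0],"jaw":1},{"dr":[0,0,0],"linear":[0.012,-0.0139,0],"jaw":1},{"dr":[0,0,0],"linear":[0.02,-0.023,0],"jaw":1},{"dr":[0,0,0],"linear":[0.02,-0.023,0],"jaw":1},{"dr":[0,0,0],"linear":[0.02,-0.023,0],"jaw":1}]'
python3 -m handwheel '[{"dr":[0,0,0],"linear":[0.02,-0.023,0],"jaw":1},{"dr":[0,0,0],"linear":[0.02,-0.023,0],"jaw":1},{"dr":[0,0,0],"linear":[0.02,-0.023,0],"jaw":1},{"dr":[0,0,0],"linear":[0.02,-0.023,0],"jaw":1},{"dr":[0,0,0],"linear":[0.02,-0.023,0],"jaw":1},{"dr":[0,0,0],"linear":[0.0092,-0.0108,0],"jaw":1},{"dr":[0,0,0],"linear":[0,0,0],"jaw":1},{"dr":[0,0,0],"linear":[0,0,0],"jaw":1}]'
python3 - <<'E'
from h import *
st([.484,-.1545,.1933],116.5)
a=vision.grab_frame("top");b=vision.grab_frame("scene")
cv2.imwrite("pics/b1.png",np.hstack([cv2.resize(a[180:260,275:355],(400,400),interpolation=cv2.INTER_CUBIC)[:,:,::-1],cv2.resize(b[120:220,200:300],(400,400),interpolation=cv2.INTER_CUBIC)[:,:,::-1]]))
s=sense()["tool_pos"]
st()
for n in("top","scene"):print(n,"tip",proj(n,s-[0,0,.0803]),"cap",proj(n,s+[0,0,.0497]),"stud",proj(n,[.484,-.1545,.093]))
E
```

```text
t: 5.07
tool_pos: [0.524, 0.0059, 0.2104]
eef_rot: [-0.23, 0.973, 0.0, -0.001]
wrist_force: [1.2, -0.3, -1.2]
gripper_width: 0.0253
t: 5.73
tool_pos: [0.4828, -0.1551, 0.2109]
eef_rot: [-0.228, 0.974, 0.001, -0.001]
wrist_force: [0.3, 0.7, -1.1]
gripper_width: 0.0259
t 5.73 tcp [ 0.4828 -0.1551  0.2109] psi_y 116.39 tilt [-0.0019  0.001 ] F [ 0.32  0.68 -1.09] M [ 0.012  0.007 -0.011] w 0.0259 j6 -0.77
tool delta [-0.0014 -0.0001  0.0176]
dr total [ 0.1  -0.07 -0.11]
after-turn delta [-0.0013 -0.      0.0176]
t 5.83 tcp [ 0.4833 -0.154   0.2114] psi_y 116.53 tilt [-0.0013  0.0007] F [ 0.41 -0.31 -1.79] M [-0.036  0.008  0.008] w 0.0253 j6 -0.77
top tip [320.16960669 228.37020554] cap [326.37172032 219.3302612 ] stud [318.86891282 230.28537563]
scene tip [254.68043185 185.13796964] cap [251.46221502 137.83914174] stud [255.27787997 197.9002679 ]
```

View pics/b1.png

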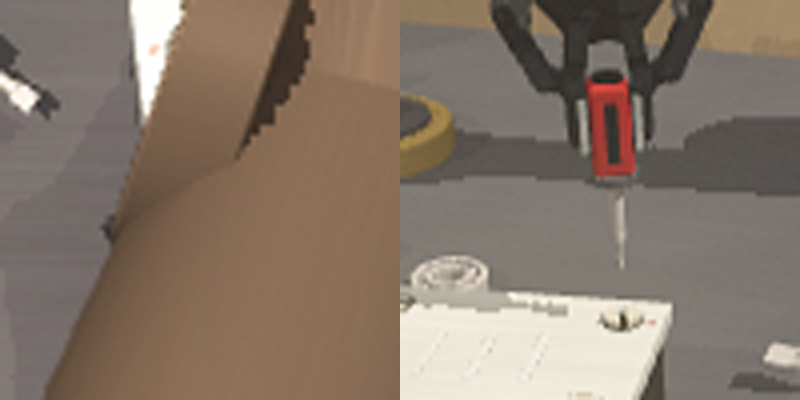

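```bash
python3 - <<'E'
from h import *
b=vision.grab_frame("scene")[:,:,::-1]
cv2.imwrite("pics/b2.png",cv2.resize(b[135:207,235:275],None,fx=8,fy=8,interpolation=cv2.INTER_CUBIC))
st()
E
```

```text
t 5.88 tcp [ 0.4835 -0.1538  0.2116] psi_y 116.57 tilt [-0.001   0.0006] F [ 0.53 -0.49 -1.18] M [ 0.004  0.002 -0.006] w 0.0251 j6 -0.77
```

View pics/b2.png

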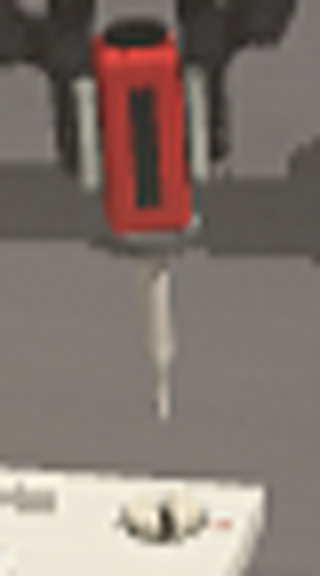

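```bash
python3 - <<'E'
from h import *
p=np.array([.4835,-.1538]); 
u1=proj("scene",[*p,.1313]);u2=proj("scene",[*p,.093]);print(u1,u2,"scale px/mm",proj("scene",[p[0]-.00039,p[1]+.00092,.093])-u2)
c=unz((164.5,415),(235,135),8);d=unz((166.5,518),(235,135),8);print(c,d)
# lateral correction: move so that tip after descent coincide
print("d_obs",d-c,"d_pred",u2-u1)
E
```

```text
[254.72620851 185.11869383] [255.59111219 197.84409213] scale px/mm [ 0.375857   -0.02536081]
[255.125  186.4375] [255.375  199.3125]
d_obs [ 0.25  12.875] d_pred [ 0.86490368 12.7253983 ]
```

```bash
python3 -c "
from h import *
st([.4841,-.1550,.1765],116.5)"
```

```text
t 5.88 tcp [ 0.4835 -0.1538  0.2116] psi_y 116.57 tilt [-0.001   0.0006] F [ 0.53 -0.49 -1.18] M [ 0.004  0.002 -0.006] w 0.0251 j6 -0.77
tool delta [ 0.     -0.0014  0.0351]
dr total [ 0.06 -0.03  0.07]
after-turn delta [ 0.     -0.0014  0.0351]
```

```bash
python3 -m handwheel '[{"dr":[0,0,0],"linear":[0,-0.0014,0.005],"jaw":1},{"dr":[0,0,0],"linear":[0,0,0.008],"jaw":1},{"dr":[0,0,0],"linear":[0,0,0.008],"jaw":1},{"dr":[0,0,0],"linear":[0,0,0.007],"jaw":1},{"dr":[0,0,0],"linear":[0,0,0.005],"jaw":1},{"dr":[0,0,0],"linear":[0,0,0.002],"jaw":1},{"dr":[0,0,0],"linear":[0,0,0],"jaw":1},{"dr":[0,0,0],"linear":[0,0,0],"jaw":1}]'
python3 - <<'E'
from h import *
st([.4841,-.1550,.1765],116.5)
b=vision.grab_frame("scene")[:,:,::-1]
cv2.imwrite("pics/b3.png",cv2.resize(b[165:215,230:280],None,fx=12,fy=12,interpolation=cv2.INTER_CUBIC))
st()
E
```

```text
t: 6.55
tool_pos: [0.4842, -0.1559, 0.1773]
eef_rot: [-0.229, 0.973, 0.0, -0.0]
wrist_force: [-0.6, 0.3, -2.3]
gripper_width: 0.0255
t 6.55 tcp [ 0.4842 -0.1559  0.1773] psi_y 116.51 tilt [-0.  0.] F [-0.57  0.3  -2.26] M [ 0.037 -0.02  -0.063] w 0.0255 j6 -0.77
tool delta [-0.0003  0.0008  0.0008]
dr total [ 0.   -0.    0.01]
after-turn delta [-0.0003  0.0008  0.0008]
t 6.60 tcp [ 0.4843 -0.1559  0.1776] psi_y 116.51 tilt [ 0.0004 -0.0001] F [ 0.16 -0.35 -1.79] M [-0.035  0.001 -0.012] w 0.0256 j6 -0.77
```

View pics/b3.png

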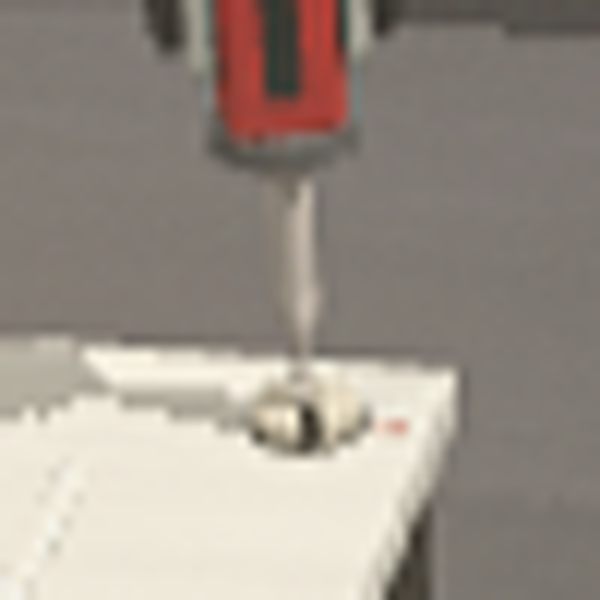

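```bash
python3 -m handwheel '[{"dr":[0,0,0],"linear":[0,0.0006,0.001],"jaw":1},{"dr":[0,0,0],"linear":[0,0,0.001],"jaw":1},{"dr":[0,0,0],"linear":[0,0,0.001],"jaw":1},{"dr":[0,0,0],"linear":[0,0,0.001],"jaw":1},{"dr":[0,0,0],"linear":[0,0,0.001],"jaw":1},{"dr":[0,0,0],"linear":[0,0,0],"jaw":1},{"dr":[0,0,0],"linear":[0,0,0],"jaw":1}]'
python3 - <<'E'
from h import *
st([.4841,-.1552,.1725],116.5)
b=vision.grab_frame("scene")[:,:,::-1]
cv2.imwrite("pics/b4.png",cv2.resize(b[165:215,230:280],None,fx=12,fy=12,interpolation=cv2.INTER_CUBIC))
st()
E
```

```text
t: 7.18
tool_pos: [0.4838, -0.1553, 0.1722]
eef_rot: [-0.229, 0.973, 0.0, -0.0]
wrist_force: [0.2, -0.4, -1.8]
gripper_width: 0.0253
t 7.18 tcp [ 0.4838 -0.1553  0.1722] psi_y 116.51 tilt [-0.0002  0.    ] F [ 0.24 -0.37 -1.8 ] M [-0.034  0.001 -0.008] w 0.0253 j6 -0.77
tool delta [-0.0003 -0.     -0.0003]
dr total [ 0.01 -0.01  0.01]
after-turn delta [-0.0003 -0.     -0.0003]
t 7.23 tcp [ 0.4839 -0.1554  0.1723] psi_y 116.51 tilt [-0.0001  0.    ] F [-0.2   0.41 -1.87] M [-0.011  0.023 -0.018] w 0.0253 j6 -0.77
```

View pics/b4.png

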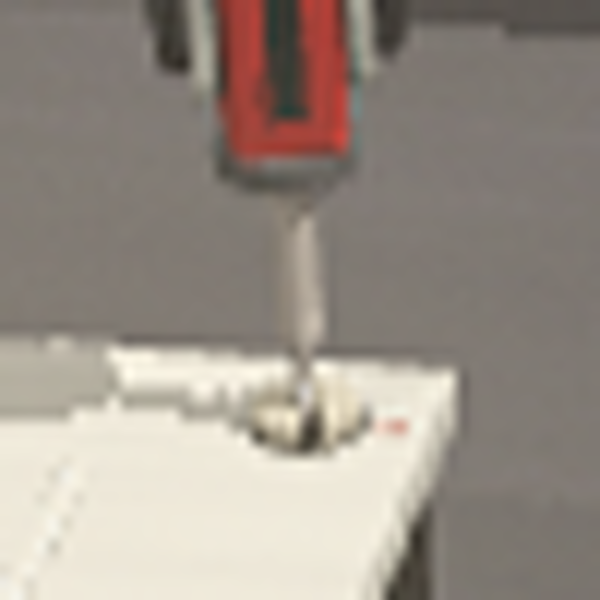

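The tip is near (306,400) in the zoom, directly over the slot at about (312,425), with no contact force yet. Lowering it gently.

```bash
python3 -m handwheel '[{"dr":[0,0,0],"linear":[0,0,0.001],"jaw":1},{"dr":[0,0,0],"linear":[0,0,0.001],"jaw":1},{"dr":[0,0,0],"linear":[0,0,0],"jaw":1}]'; python3 -c "
from h import *
st()"
python3 -m handwheel '[{"dr":[0,0,0],"linear":[0,0,0.001],"jaw":1},{"dr":[0,0,0],"linear":[0,0,0],"jaw":1}]'; python3 -c "
from h import *
st()"
python3 -m handwheel '[{"dr":[0,0,0],"linear":[0,0,0.001],"jaw":1},{"dr":[0,0,0],"linear":[0,0,0],"jaw":1}]'; python3 -c "
from h import *
st()"
```

```text
t: 7.48
tool_pos: [0.4838, -0.1553, 0.1701]
eef_rot: [-0.229, 0.973, 0.0, -0.0]
wrist_force: [-0.2, -0.1, -1.9]
gripper_width: 0.0256
t 7.48 tcp [ 0.4838 -0.1553  0.1701] psi_y 116.52 tilt [-0.0003  0.0001] F [-0.16 -0.11 -1.9 ] M [0.028 0.019 0.008] w 0.0256 j6 -0.77
t: 7.65
tool_pos: [0.4838, -0.1553, 0.1691]
eef_rot: [-0.229, 0.973, 0.0, -0.0]
wrist_force: [-0.0, -0.2, -1.1]
gripper_width: 0.0254
t 7.65 tcp [ 0.4838 -0.1553  0.1691] psi_y 116.51 tilt [-0.0002  0.0001] F [-0.01 -0.23 -1.06] M [-0.043  0.025  0.006] w 0.0254 j6 -0.77
t: 7.82
tool_pos: [0.484, -0.1553, 0.1684]
eef_rot: [-0.229, 0.973, -0.0, 0.0]
wrist_force: [-0.2, 0.3, -1.5]
gripper_width: 0.0253
t 7.82 tcp [ 0.484  -0.1553  0.1684] psi_y 116.51 tilt [ 0.0003 -0.0001] F [-0.18  0.27 -1.54] M [0.047 0.042 0.025] w 0.0253 j6 -0.77
```

```bash
python3 -m handwheel '[{"dr":[0,0,0],"linear":[0,0,0.001],"jaw":1},{"dr":[0,0,0],"linear":[0,0,0],"jaw":1}]'; python3 -c "
from h import *
st()"
python3 -m handwheel '[{"dr":[0,0,0],"linear":[0,0,0.0005],"jaw":1},{"dr":[0,0,0],"linear":[0,0,0],"jaw":1}]'; python3 -c "
from h import *
st()"
```

```text
t: 7.98
tool_pos: [0.484, -0.1554, 0.1676]
eef_rot: [-0.229, 0.973, -0.0, 0.0]
wrist_force: [-0.0, 1.5, 2.7]
gripper_width: 0.0253
t 7.98 tcp [ 0.484  -0.1554  0.1676] psi_y 116.51 tilt [ 0.0005 -0.0001] F [-0.02  1.51  2.74] M [0.118 0.194 0.002] w 0.0253 j6 -0.77
t: 8.15
tool_pos: [0.4841, -0.1554, 0.1675]
eef_rot: [-0.229, 0.973, -0.0, 0.0]
wrist_force: [-1.7, 1.2, 5.3]
gripper_width: 0.0253
t 8.15 tcp [ 0.4841 -0.1554  0.1675] psi_y 116.51 tilt [ 0.001  -0.0002] F [-1.67  1.19  5.29] M [ 0.198  0.371 -0.006] w 0.0253 j6 -0.77
```

```bash
python3 - <<'E'
from h import *
b=vision.grab_frame("scene")[:,:,::-1]
cv2.imwrite("pics/b5.png",cv2.resize(b[165:215,230:280],None,fx=12,fy=12,interpolation=cv2.INTER_CUBIC))
st()
E
```

```text
t 8.20 tcp [ 0.4841 -0.1554  0.1675] psi_y 116.51 tilt [ 0.0009 -0.0003] F [-2.46  1.1   5.31] M [ 0.166  0.342 -0.01 ] w 0.0253 j6 -0.77
```

View pics/b5.png

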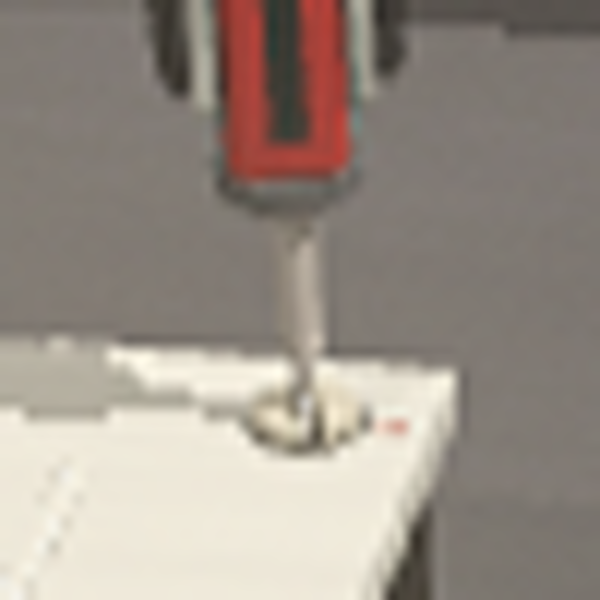

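```bash
python3 -m handwheel '[{"dr":[0,0,0],"linear":[0,0.0004,-0.0003],"jaw":1},{"dr":[0,0,0],"linear":[0,0.0004,0],"jaw":1},{"dr":[0,0,0],"linear":[0,0,0],"jaw":1}]'; python3 - <<'E'
from h import *
b=vision.grab_frame("scene")[:,:,::-1]
cv2.imwrite("pics/b6.png",cv2.resize(b[165:215,230:280],None,fx=12,fy=12,interpolation=cv2.INTER_CUBIC))
st()
E
```

```text
t: 8.45
tool_pos: [0.4839, -0.1551, 0.1675]
eef_rot: [-0.229, 0.973, -0.001, 0.0]
wrist_force: [-0.1, -1.6, 5.0]
gripper_width: 0.0253
t 8.50 tcp [ 0.4839 -0.1551  0.1675] psi_y 116.50 tilt [ 0.001  -0.0013] F [-0.72 -3.17  4.62] M [-0.611 -0.013  0.01 ] w 0.0252 j6 -0.77
```

View pics/b6.png

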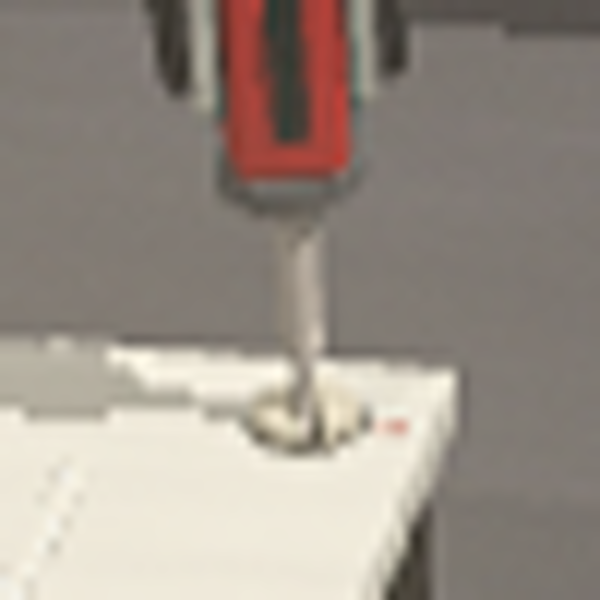

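```bash
python3 -m handwheel '[{"dr":[0,0,1],"linear":[0,-0.0003,0],"jaw":1},{"dr":[0,0,2],"linear":[0,0,0],"jaw":1},{"dr":[0,0,2],"linear":[0,0,0],"jaw":1}]'; python3 -c "
from h import *
st()"
python3 -m handwheel '[{"dr":[0,0,2],"linear":[0,0,0],"jaw":1},{"dr":[0,0,1],"linear":[0,0,0],"jaw":1},{"dr":[0,0,0],"linear":[0,0,0],"jaw":1}]'; python3 -c "
from h import *
st()"
```

```text
t: 8.75
tool_pos: [0.484, -0.155, 0.1675]
eef_rot: [-0.185, 0.983, -0.0, 0.0]
wrist_force: [-0.9, -0.5, 5.3]
gripper_width: 0.0254
t 8.75 tcp [ 0.484  -0.155   0.1675] psi_y 111.37 tilt [ 0.0008 -0.0001] F [-0.91 -0.5   5.27] M [-0.247  0.039  0.01 ] w 0.0254 j6 -0.68
t: 9.0
tool_pos: [0.484, -0.1549, 0.1675]
eef_rot: [-0.16, 0.987, -0.0, 0.0]
wrist_force: [-0.6, -0.3, 5.8]
gripper_width: 0.0255
t 9.00 tcp [ 0.484  -0.1549  0.1675] psi_y 108.42 tilt [0.0009 0.0001] F [-0.59 -0.34  5.81] M [-0.243  0.052  0.093] w 0.0255 j6 -0.63
```

```bash
for i in 1; do :; done; python3 -m handwheel '[{"dr":[0,0,1],"linear":[0,0,0],"jaw":1},{"dr":[0,0,1],"linear":[0,0,0],"jaw":1}]'; python3 -c "
from h import *
st()"
python3 -m handwheel '[{"dr":[0,0,1],"linear":[0,0,0],"jaw":1},{"dr":[0,0,1],"linear":[0,0,0],"jaw":1}]'; python3 -c "
from h import *
st()"
python3 -m handwheel '[{"dr":[0,0,1],"linear":[0,0,0],"jaw":1},{"dr":[0,0,1],"linear":[0,0,0],"jaw":1}]'; python3 -c "
from h import *
st()"
```

```text
t: 9.17
tool_pos: [0.484, -0.1549, 0.1674]
eef_rot: [-0.143, 0.99, -0.0, 0.0]
wrist_force: [0.3, -1.4, 5.2]
gripper_width: 0.0257
t 9.17 tcp [ 0.484  -0.1549  0.1674] psi_y 106.42 tilt [ 0.0009 -0.    ] F [ 0.35 -1.39  5.22] M [-0.261  0.049  0.041] w 0.0257 j6 -0.60
t: 9.33
tool_pos: [0.484, -0.1549, 0.1674]
eef_rot: [-0.125, 0.992, -0.0, 0.0]
wrist_force: [-0.4, -1.1, 4.6]
gripper_width: 0.0253
t 9.33 tcp [ 0.484  -0.1549  0.1674] psi_y 104.42 tilt [ 0.0008 -0.    ] F [-0.43 -1.1   4.56] M [-0.275 -0.015  0.031] w 0.0253 j6 -0.56
t: 9.5
tool_pos: [0.484, -0.1549, 0.1674]
eef_rot: [-0.108, 0.994, -0.0, 0.0]
wrist_force: [0.1, -1.5, 5.2]
gripper_width: 0.0254
t 9.50 tcp [ 0.484  -0.1549  0.1674] psi_y 102.42 tilt [ 0.0008 -0.    ] F [ 0.1  -1.5   5.17] M [-0.375 -0.014  0.058] w 0.0254 j6 -0.53
```

```bash
python3 -m handwheel '[{"dr":[0,0,1],"linear":[0,0,0.0003],"jaw":1},{"dr":[0,0,1],"linear":[0,0,0],"jaw":1}]'; python3 -c "
from h import *
st()"
python3 -m handwheel '[{"dr":[0,0,1],"linear":[0,0,0],"jaw":1},{"dr":[0,0,1],"linear":[0,0,0],"jaw":1}]'; python3 -c "
from h import *
st()"
python3 -m handwheel '[{"dr":[0,0,1],"linear":[0,0,0],"jaw":1},{"dr":[0,0,1],"linear":[0,0,0],"jaw":1}]'; python3 -c "
from h import *
st()"
```

```text
t: 9.67
tool_pos: [0.484, -0.1549, 0.1672]
eef_rot: [-0.091, 0.996, -0.0, 0.0]
wrist_force: [-0.4, -1.7, 6.5]
gripper_width: 0.0254
t 9.67 tcp [ 0.484  -0.1549  0.1672] psi_y 100.42 tilt [ 0.0009 -0.0001] F [-0.42 -1.74  6.53] M [-0.322  0.046  0.052] w 0.0254 j6 -0.49
t: 9.83
tool_pos: [0.4839, -0.1549, 0.1672]
eef_rot: [-0.073, 0.997, -0.0, 0.0]
wrist_force: [0.9, -1.5, 5.9]
gripper_width: 0.0252
t 9.83 tcp [ 0.4839 -0.1549  0.1672] psi_y 98.42 tilt [ 0.0008 -0.0001] F [ 0.94 -1.48  5.9 ] M [-0.347 -0.013  0.062] w 0.0252 j6 -0.46
t: 10.0
tool_pos: [0.4839, -0.1549, 0.1669]
eef_rot: [-0.056, 0.998, -0.0, 0.0]
wrist_force: [0.9, -1.5, 4.0]
gripper_width: 0.0252
t 10.00 tcp [ 0.4839 -0.1549  0.1669] psi_y 96.41 tilt [ 0.0005 -0.    ] F [ 0.93 -1.53  3.96] M [-0.362 -0.209  0.031] w 0.0252 j6 -0.42
```

```bash
python3 -m handwheel '[{"dr":[0,0,0],"linear":[0,0,0.0005],"jaw":1},{"dr":[0,0,0],"linear":[0,0,0],"jaw":1}]'; python3 -c "
from h import *
st()"
python3 -m handwheel '[{"dr":[0,0,1],"linear":[0,0,0.0005],"jaw":1},{"dr":[0,0,0],"linear":[0,0,0],"jaw":1}]'; python3 -c "
from h import *
st()"
```

```text
t: 10.17
tool_pos: [0.4838, -0.1549, 0.1663]
eef_rot: [-0.057, 0.998, -0.0, 0.0]
wrist_force: [0.7, -1.4, 3.5]
gripper_width: 0.0256
t 10.17 tcp [ 0.4838 -0.1549  0.1663] psi_y 96.51 tilt [ 0.0003 -0.    ] F [ 0.71 -1.44  3.47] M [-0.297 -0.196  0.006] w 0.0256 j6 -0.42
t: 10.33
tool_pos: [0.4838, -0.1549, 0.1658]
eef_rot: [-0.048, 0.999, -0.0, 0.0]
wrist_force: [0.7, -1.6, 3.1]
gripper_width: 0.0258
t 10.33 tcp [ 0.4838 -0.1549  0.1658] psi_y 95.45 tilt [ 0.0003 -0.0001] F [ 0.73 -1.63  3.1 ] M [-0.35  -0.33   0.045] w 0.0258 j6 -0.41
```

It's going in: force is falling while depth grows. Pressing on.

```bash
python3 -m handwheel '[{"dr":[0,0,0],"linear":[0,0,0.0008],"jaw":1},{"dr":[0,0,0],"linear":[0,0,0.0008],"jaw":1},{"dr":[0,0,0],"linear":[0,0,0],"jaw":1}]'; python3 -c "
from h import *
st()"
python3 -m handwheel '[{"dr":[0,0,0],"linear":[0,0,0.0008],"jaw":1},{"dr":[0,0,0],"linear":[0,0,0.0008],"jaw":1},{"dr":[0,0,0],"linear":[0,0,0],"jaw":1}]'; python3 -c "
from h import *
st()"
python3 -m handwheel '[{"dr":[0,0,0],"linear":[0,0,0.0008],"jaw":1},{"dr":[0,0,0],"linear":[0,0,0.0008],"jaw":1},{"dr":[0,0,0],"linear":[0,0,0],"jaw":1}]'; python3 -c "
from h import *
st()"
```

```text
t: 10.58
tool_pos: [0.4838, -0.1549, 0.1642]
eef_rot: [-0.048, 0.999, -0.0, 0.0]
wrist_force: [1.3, -1.3, 4.9]
gripper_width: 0.0256
t 10.58 tcp [ 0.4838 -0.1549  0.1642] psi_y 95.52 tilt [ 0.0004 -0.0001] F [ 1.33 -1.27  4.92] M [-0.375 -0.276  0.042] w 0.0256 j6 -0.41
t: 10.83
tool_pos: [0.4838, -0.1549, 0.1628]
eef_rot: [-0.048, 0.999, -0.0, 0.0]
wrist_force: [-0.1, -1.3, 6.0]
gripper_width: 0.0255
t 10.83 tcp [ 0.4838 -0.1549  0.1628] psi_y 95.51 tilt [ 0.0006 -0.0002] F [-0.08 -1.26  5.98] M [-0.336 -0.108  0.022] w 0.0255 j6 -0.41
t: 11.08
tool_pos: [0.4839, -0.1549, 0.1615]
eef_rot: [-0.048, 0.999, -0.0, 0.0]
wrist_force: [0.1, -1.3, 8.2]
gripper_width: 0.0255
t 11.08 tcp [ 0.4839 -0.1549  0.1615] psi_y 95.51 tilt [ 0.0009 -0.0002] F [ 0.08 -1.29  8.16] M [-0.301 -0.059 -0.038] w 0.0255 j6 -0.41
```

```bash
python3 -m handwheel '[{"dr":[0,0,0],"linear":[0,0,0.0006],"jaw":1},{"dr":[0,0,0],"linear":[0,0,0.0006],"jaw":1},{"dr":[0,0,0],"linear":[0,0,0],"jaw":1}]'; python3 -c "
from h import *
st()"
python3 -m handwheel '[{"dr":[0,0,2],"linear":[0,0,0],"jaw":1},{"dr":[0,0,2],"linear":[0,0,0],"jaw":1},{"dr":[0,0,1],"linear":[0,0,0],"jaw":1}]'; python3 -c "
from h import *
st()"

```

```text
t: 11.33
tool_pos: [0.4839, -0.1549, 0.1604]
eef_rot: [-0.048, 0.999, -0.0, 0.001]
wrist_force: [-0.7, -1.0, 9.0]
gripper_width: 0.0253
t 11.33 tcp [ 0.4839 -0.1549  0.1604] psi_y 95.52 tilt [ 0.0011 -0.0003] F [-0.73 -1.02  8.99] M [-0.222  0.043 -0.002] w 0.0253 j6 -0.41
t: 11.58
tool_pos: [0.4839, -0.155, 0.1605]
eef_rot: [-0.004, 1.0, -0.0, 0.001]
wrist_force: [-0.7, -0.0, 8.7]
gripper_width: 0.0255
t 11.58 tcp [ 0.4839 -0.155   0.1605] psi_y 90.42 tilt [ 0.0011 -0.0003] F [-0.7  -0.02  8.66] M [-0.327  0.018  0.023] w 0.0255 j6 -0.32
```

```bash
python3 -m handwheel '[{"dr":[0,0,2],"linear":[0,0,0],"jaw":1},{"dr":[0,0,2],"linear":[0,0,0],"jaw":1},{"dr":[0,0,2],"linear":[0,0,0],"jaw":1}]'; python3 -c "
from h import *
st()"
python3 -m handwheel '[{"dr":[0,0,3],"linear":[0,0,0],"jaw":1},{"dr":[0,0,3],"linear":[0,0,0],"jaw":1},{"dr":[0,0,3],"linear":[0,0,0],"jaw":1},{"dr":[0,0,3],"linear":[0,0,0],"jaw":1}]'; python3 -c "
from h import *
st()"
python3 -m handwheel '[{"dr":[0,0,3],"linear":[0,0,0],"jaw":1},{"dr":[0,0,3],"linear":[0,0,0],"jaw":1},{"dr":[0,0,3],"linear":[0,0,0],"jaw":1},{"dr":[0,0,3],"linear":[0,0,0],"jaw":1}]'; python3 -c "
from h import *
st()"

```

```text
t: 11.83
tool_pos: [0.4839, -0.155, 0.1605]
eef_rot: [0.049, 0.999, -0.0, 0.001]
wrist_force: [-1.0, -1.6, 8.2]
gripper_width: 0.0255
t 11.83 tcp [ 0.4839 -0.155   0.1605] psi_y 84.42 tilt [ 0.0011 -0.0004] F [-1.04 -1.59  8.2 ] M [-0.317  0.06   0.023] w 0.0255 j6 -0.21
t: 12.17
tool_pos: [0.4839, -0.155, 0.1605]
eef_rot: [0.153, 0.988, -0.0, 0.001]
wrist_force: [-0.1, -1.0, 9.5]
gripper_width: 0.0257
t 12.17 tcp [ 0.4839 -0.155   0.1605] psi_y 72.37 tilt [ 0.001  -0.0005] F [-0.12 -0.97  9.48] M [-0.392  0.112  0.014] w 0.0257 j6 -0.00
t: 12.5
tool_pos: [0.4838, -0.155, 0.1605]
eef_rot: [0.256, 0.967, -0.0, 0.0]
wrist_force: [-0.1, -0.5, 8.3]
gripper_width: 0.0256
t 12.50 tcp [ 0.4838 -0.155   0.1605] psi_y 60.37 tilt [ 0.0009 -0.0005] F [-0.07 -0.53  8.34] M [-0.299  0.185  0.001] w 0.0256 j6 0.21
```

```bash
python3 -m handwheel '[{"dr":[0,0,3],"linear":[0,0,0],"jaw":1},{"dr":[0,0,3],"linear":[0,0,0],"jaw":1},{"dr":[0,0,3],"linear":[0,0,0],"jaw":1},{"dr":[0,0,3],"linear":[0,0,0],"jaw":1}]'; python3 - <<'E'
from h import *
st()
b=vision.grab_frame("scene")[:,:,::-1]
cv2.imwrite("pics/c1.png",cv2.resize(b[165:215,230:280],None,fx=12,fy=12,interpolation=cv2.INTER_CUBIC))
E
```

```text
t: 12.83
tool_pos: [0.4838, -0.155, 0.1605]
eef_rot: [0.355, 0.935, -0.0, 0.0]
wrist_force: [-0.4, -1.1, 9.4]
gripper_width: 0.0254
t 12.83 tcp [ 0.4838 -0.155   0.1605] psi_y 48.37 tilt [ 0.0008 -0.0006] F [-0.41 -1.09  9.43] M [-0.318  0.156  0.013] w 0.0254 j6 0.42
```

View pics/c1.png

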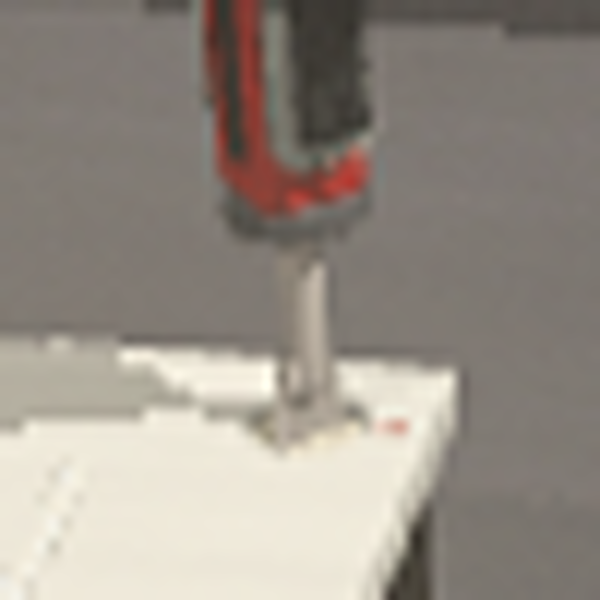

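The head is below the cover near (305,430) and the blade is still in it. Turning on.

```bash
python3 -m handwheel '[{"dr":[0,0,3],"linear":[0,0,0],"jaw":1},{"dr":[0,0,3],"linear":[0,0,0],"jaw":1},{"dr":[0,0,3],"linear":[0,0,0],"jaw":1},{"dr":[0,0,3],"linear":[0,0,0],"jaw":1}]'; python3 -c "
from h import *
st()"
python3 -m handwheel '[{"dr":[0,0,3],"linear":[0,0,0],"jaw":1},{"dr":[0,0,3],"linear":[0,0,0],"jaw":1},{"dr":[0,0,3],"linear":[0,0,0],"jaw":1},{"dr":[0,0,3],"linear":[0,0,0],"jaw":1}]'; python3 -c "
from h import *
st()"
python3 -m handwheel '[{"dr":[0,0,2],"linear":[0,0,0],"jaw":1},{"dr":[0,0,2],"linear":[0,0,0],"jaw":1},{"dr":[0,0,2],"linear":[0,0,0],"jaw":1},{"dr":[0,0,2],"linear":[0,0,0],"jaw":1}]'; python3 -c "
from h import *
st()"

```

```text
t: 13.22
tool_pos: [0.4837, -0.155, 0.1605]
eef_rot: [0.451, 0.892, -0.0, 0.0]
wrist_force: [-1.0, -1.8, 8.8]
gripper_width: 0.0253
t 13.22 tcp [ 0.4837 -0.155   0.1605] psi_y 36.36 tilt [ 0.0007 -0.0005] F [-1.04 -1.78  8.81] M [-0.338  0.229 -0.01 ] w 0.0253 j6 0.63
t: 13.55
tool_pos: [0.4837, -0.155, 0.1605]
eef_rot: [0.542, 0.84, -0.0, 0.0]
wrist_force: [-1.0, -1.0, 9.5]
gripper_width: 0.0256
t 13.55 tcp [ 0.4837 -0.155   0.1605] psi_y 24.37 tilt [ 0.0006 -0.0006] F [-1.05 -1.04  9.5 ] M [-0.325  0.258  0.075] w 0.0256 j6 0.84
t: 13.88
tool_pos: [0.4837, -0.155, 0.1605]
eef_rot: [0.599, 0.801, -0.0, 0.0]
wrist_force: [-0.7, -0.6, 7.8]
gripper_width: 0.0255
t 13.88 tcp [ 0.4837 -0.155   0.1605] psi_y 16.41 tilt [ 0.0006 -0.0005] F [-0.67 -0.57  7.85] M [-0.266  0.248 -0.012] w 0.0255 j6 0.97
```

```bash
for k in 1; do :; done
python3 -m handwheel '[{"dr":[0,0,1.5],"linear":[0,0,0],"jaw":1},{"dr":[0,0,1.5],"linear":[0,0,0],"jaw":1}]'; python3 -c "
from h import *
st()"
python3 -m handwheel '[{"dr":[0,0,1.5],"linear":[0,0,0],"jaw":1},{"dr":[0,0,1.5],"linear":[0,0,0],"jaw":1}]'; python3 -c "
from h import *
st()"
python3 -m handwheel '[{"dr":[0,0,1.5],"linear":[0,0,0],"jaw":1},{"dr":[0,0,0],"linear":[0,0,0],"jaw":1}]'; python3 -c "
from h import *
st()"
python3 -m handwheel '[{"dr":[0,0,1.5],"linear":[0,0,0],"jaw":1},{"dr":[0,0,0],"linear":[0,0,0],"jaw":1}]'; python3 -c "
from h import *
st()"
```

```text
t: 14.05
tool_pos: [0.4837, -0.155, 0.1605]
eef_rot: [0.62, 0.785, -0.0, 0.0]
wrist_force: [-0.4, -1.2, 9.0]
gripper_width: 0.0252
t 14.05 tcp [ 0.4837 -0.155   0.1605] psi_y 13.44 tilt [ 0.0005 -0.0005] F [-0.38 -1.18  8.97] M [-0.287  0.291  0.   ] w 0.0252 j6 1.03
t: 14.22
tool_pos: [0.4836, -0.155, 0.1605]
eef_rot: [0.64, 0.768, -0.0, 0.0]
wrist_force: [-1.1, -0.5, 8.9]
gripper_width: 0.0257
t 14.22 tcp [ 0.4836 -0.155   0.1605] psi_y 10.44 tilt [ 0.0005 -0.0005] F [-1.14 -0.49  8.89] M [-0.319  0.291 -0.013] w 0.0257 j6 1.08
t: 14.38
tool_pos: [0.4836, -0.155, 0.1605]
eef_rot: [0.65, 0.76, -0.0, 0.0]
wrist_force: [-0.5, -0.9, 9.4]
gripper_width: 0.0258
t 14.38 tcp [ 0.4836 -0.155   0.1605] psi_y 8.95 tilt [ 0.0005 -0.0005] F [-0.46 -0.94  9.36] M [-0.299  0.262 -0.027] w 0.0258 j6 1.10
t: 14.55
tool_pos: [0.4836, -0.155, 0.1605]
eef_rot: [0.66, 0.752, -0.0, 0.0]
wrist_force: [-0.8, -0.6, 9.3]
gripper_width: 0.0253
t 14.55 tcp [ 0.4836 -0.155   0.1605] psi_y 7.45 tilt [ 0.0005 -0.0005] F [-0.75 -0.61  9.28] M [-0.31   0.243  0.032] w 0.0253 j6 1.13
```

```bash

python3 -m handwheel '[{"dr":[0,0,1.5],"linear":[0,0,0],"jaw":1},{"dr":[0,0,0],"linear":[0,0,0],"jaw":1}]' >/dev/null; python3 -c "
from h import *
st()"
python3 -m handwheel '[{"dr":[0,0,1.5],"linear":[0,0,0],"jaw":1},{"dr":[0,0,0],"linear":[0,0,0],"jaw":1}]'>/dev/null; python3 -c "
from h import *
st()"
python3 -m handwheel '[{"dr":[0,0,1.5],"linear":[0,0,0],"jaw":1},{"dr":[0,0,0],"linear":[0,0,0],"jaw":1}]'>/dev/null; python3 -c "
from h import *
st()"
python3 -m handwheel '[{"dr":[0,0,1.5],"linear":[0,0,0],"jaw":1},{"dr":[0,0,0],"linear":[0,0,0],"jaw":1}]'>/dev/null; python3 -c "
from h import *
st()"
```

```text
t 14.72 tcp [ 0.4836 -0.155   0.1605] psi_y 5.95 tilt [ 0.0005 -0.0005] F [-0.24 -0.51  9.1 ] M [-0.32  0.28  0.03] w 0.0255 j6 1.16
t 14.88 tcp [ 0.4836 -0.155   0.1605] psi_y 4.45 tilt [ 0.0006 -0.0005] F [-0.33 -0.92  9.08] M [-0.304  0.268  0.063] w 0.0251 j6 1.18
t 15.05 tcp [ 0.4836 -0.155   0.1605] psi_y 2.95 tilt [ 0.0005 -0.0005] F [-1.82 -1.4   8.22] M [-0.311  0.29   0.032] w 0.0256 j6 1.21
t 15.22 tcp [ 0.4836 -0.155   0.1605] psi_y 1.45 tilt [ 0.0005 -0.0005] F [-1.62 -0.99  9.11] M [-0.302  0.287  0.013] w 0.0252 j6 1.24
```

```bash

python3 -m handwheel '[{"dr":[0,0,1.5],"linear":[0,0,0],"jaw":1},{"dr":[0,0,0],"linear":[0,0,0],"jaw":1}]' >/dev/null; python3 -c "
from h import *
st()"
python3 -m handwheel '[{"dr":[0,0,1.5],"linear":[0,0,0],"jaw":1},{"dr":[0,0,0],"linear":[0,0,0],"jaw":1}]'>/dev/null; python3 -c "
from h import *
st()"
python3 -m handwheel '[{"dr":[0,0,1.5],"linear":[0,0,0],"jaw":1},{"dr":[0,0,0],"linear":[0,0,0],"jaw":1}]'>/dev/null; python3 -c "
from h import *
st()"
```

```text
t 15.38 tcp [ 0.4836 -0.155   0.1605] psi_y -0.05 tilt [ 0.0005 -0.0004] F [-2.15 -0.98  8.97] M [-0.313  0.359  0.039] w 0.0251 j6 1.26
t 15.55 tcp [ 0.4836 -0.155   0.1604] psi_y -1.55 tilt [ 0.0004 -0.0005] F [-0.34 -0.76  8.21] M [-0.319  0.339 -0.017] w 0.0253 j6 1.29
t 15.72 tcp [ 0.4836 -0.155   0.1605] psi_y -3.05 tilt [ 0.0005 -0.0004] F [-1.36 -1.08  9.01] M [-0.256  0.329  0.034] w 0.0254 j6 1.31
```

```bash

python3 -m handwheel '[{"dr":[0,0,1.5],"linear":[0,0,0],"jaw":1},{"dr":[0,0,0],"linear":[0,0,0],"jaw":1}]' >/dev/null; python3 -c "
from h import *
st()"
python3 -m handwheel '[{"dr":[0,0,1.5],"linear":[0,0,0],"jaw":1},{"dr":[0,0,0],"linear":[0,0,0],"jaw":1}]'>/dev/null; python3 - <<'E'
from h import *
st()
b=vision.grab_frame("scene")[:,:,::-1]
cv2.imwrite("pics/c2.png",cv2.resize(b[165:215,230:280],None,fx=12,fy=12,interpolation=cv2.INTER_CUBIC))
E
```

```text
t 15.88 tcp [ 0.4836 -0.155   0.1605] psi_y -4.55 tilt [ 0.0004 -0.0004] F [-1.4  -0.39  9.57] M [-0.274  0.339  0.037] w 0.0255 j6 1.34
t 16.05 tcp [ 0.4836 -0.155   0.1604] psi_y -6.05 tilt [ 0.0004 -0.0004] F [-0.92 -1.53  8.73] M [-0.365  0.326  0.056] w 0.0252 j6 1.37
```

View pics/c2.png

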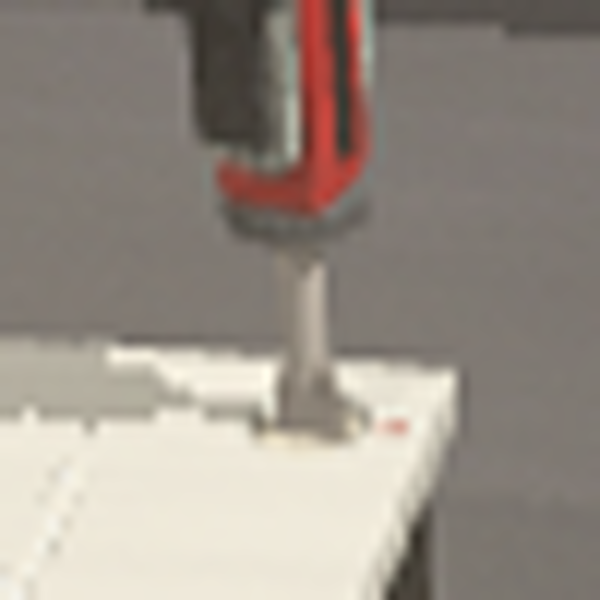

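```bash

python3 -m handwheel '[{"dr":[0,0,1.5],"linear":[0,0,0],"jaw":1},{"dr":[0,0,0],"linear":[0,0,0],"jaw":1}]' >/dev/null; python3 -c "
from h import *
st()"
python3 -m handwheel '[{"dr":[0,0,1.5],"linear":[0,0,0],"jaw":1},{"dr":[0,0,0],"linear":[0,0,0],"jaw":1}]'>/dev/null; python3 -c "
from h import *
st()"
```

```text
t 16.27 tcp [ 0.4836 -0.155   0.1605] psi_y -7.54 tilt [ 0.0004 -0.0004] F [-2.2  -0.32  9.54] M [-0.227  0.314  0.022] w 0.0251 j6 1.39
t 16.43 tcp [ 0.4836 -0.1549  0.1605] psi_y -9.04 tilt [ 0.0004 -0.0004] F [-1.8  -0.73  9.01] M [-0.293  0.297  0.053] w 0.0254 j6 1.42
```

```bash

python3 -m handwheel '[{"dr":[0,0,1.5],"linear":[0,0,0],"jaw":1},{"dr":[0,0,0],"linear":[0,0,0],"jaw":1}]' >/dev/null; python3 -c "
from h import *
st()"
python3 -m handwheel '[{"dr":[0,0,1.5],"linear":[0,0,0],"jaw":1},{"dr":[0,0,0],"linear":[0,0,0],"jaw":1}]'>/dev/null; python3 -c "
from h import *
st()"
```

```text
t 16.60 tcp [ 0.4835 -0.1549  0.1604] psi_y -10.54 tilt [ 0.0003 -0.0003] F [-1.3  -1.61  8.84] M [-0.275  0.315  0.068] w 0.0251 j6 1.44
t 16.77 tcp [ 0.4836 -0.1549  0.1604] psi_y -12.04 tilt [ 0.0004 -0.0003] F [-0.47 -0.41  9.45] M [-0.28   0.329  0.108] w 0.0257 j6 1.47
```

```bash

python3 -m handwheel '[{"dr":[0,0,0],"linear":[0,0,0],"jaw":1}]' >/dev/null; python3 -c "
from h import *
st()"
python3 -m handwheel '[{"dr":[0,0,1],"linear":[0,0,0],"jaw":1},{"dr":[0,0,0],"linear":[0,0,0],"jaw":1}]'>/dev/null; python3 -c "
from h import *
st()"
```

```text
t 16.85 tcp [ 0.4835 -0.1549  0.1604] psi_y -11.98 tilt [ 0.0004 -0.0003] F [-1.17 -2.29  9.19] M [-0.23   0.362  0.074] w 0.0256 j6 1.47
t 17.02 tcp [ 0.4835 -0.1549  0.1605] psi_y -13.01 tilt [ 0.0003 -0.0003] F [-1.69 -0.67  9.21] M [-0.258  0.35   0.162] w 0.0257 j6 1.49
```

```bash

python3 -m handwheel '[{"dr":[0,0,-0.7],"linear":[0,0,-0.0005],"jaw":1},{"dr":[0,0,0],"linear":[0,0,-0.0007],"jaw":1},{"dr":[0,0,0],"linear":[0,0,0],"jaw":1}]' >/dev/null; python3 -c "
from h import *
st()"
python3 -m handwheel '[{"dr":[0,0,0],"linear":[0,0,-0.0007],"jaw":1},{"dr":[0,0,0],"linear":[0,0,-0.0007],"jaw":1},{"dr":[0,0,0],"linear":[0,0,0],"jaw":1}]'>/dev/null; python3 -c "
from h import *
st()"
python3 -m handwheel '[{"dr":[0,0,0],"linear":[0,0,-0.0007],"jaw":1},{"dr":[0,0,0],"linear":[0,0,-0.0007],"jaw":1},{"dr":[0,0,0],"linear":[0,0,0],"jaw":1}]'>/dev/null; python3 -c "
from h import *
st()"
```

```text
t 17.27 tcp [ 0.4835 -0.1549  0.161 ] psi_y -12.30 tilt [-0.0003 -0.0001] F [ 0.12 -1.57  5.19] M [-0.448  0.037  0.071] w 0.0253 j6 1.48
t 17.52 tcp [ 0.4835 -0.1549  0.1623] psi_y -12.30 tilt [-0.0004  0.    ] F [ 0.18 -2.45  3.91] M [-0.475  0.053  0.087] w 0.0253 j6 1.48
t 17.77 tcp [ 0.4835 -0.1549  0.1637] psi_y -12.29 tilt [-0.0005  0.    ] F [ 0.08 -1.23  1.8 ] M [-0.54  -0.02   0.086] w 0.0255 j6 1.48
```

```bash

python3 -m handwheel '[{"dr":[0,0,0],"linear":[0,0,-0.001],"jaw":1},{"dr":[0,0,0],"linear":[0,0,-0.001],"jaw":1},{"dr":[0,0,0],"linear":[0,0,0],"jaw":1}]'>/dev/null; python3 - <<'E'
from h import *
st()
b=vision.grab_frame("scene")[:,:,::-1]
cv2.imwrite("pics/c3.png",cv2.resize(b[165:215,230:280],None,fx=12,fy=12,interpolation=cv2.INTER_CUBIC))
E
```

```text
t 18.02 tcp [ 0.4834 -0.1545  0.1652] psi_y -12.28 tilt [-0.0011  0.0011] F [ 0.6   0.05 -3.99] M [-0.184 -0.35   0.074] w 0.0254 j6 1.48
```

View pics/c3.png

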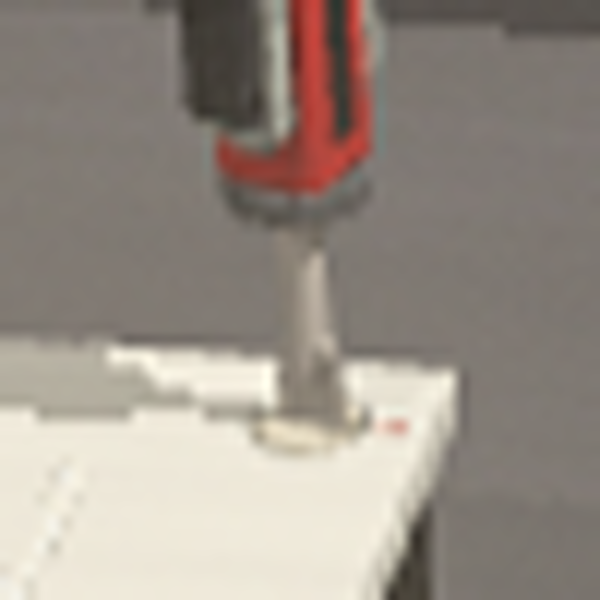

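The head has come up flush and the blade is being held by residual torque. I'll back off about 3° within the blade's slack, then lift.

```bash

python3 -m handwheel '[{"dr":[0,0,-1.5],"linear":[0,0,0],"jaw":1},{"dr":[0,0,-1.5],"linear":[0,0,0],"jaw":1},{"dr":[0,0,0],"linear":[0,0,0],"jaw":1}]'>/dev/null; python3 -c "
from h import *
st()"
python3 -m handwheel '[{"dr":[0,0,0],"linear":[0,0,-0.002],"jaw":1},{"dr":[0,0,0],"linear":[0,0,-0.002],"jaw":1},{"dr":[0,0,0],"linear":[0,0,0],"jaw":1}]'>/dev/null; python3 -c "
from h import *
st()"
```

```text
t 18.32 tcp [ 0.4834 -0.1545  0.1657] psi_y -9.25 tilt [-0.0005  0.001 ] F [-0.34  0.32 -1.14] M [ 0.071 -0.073  0.005] w 0.0252 j6 1.42
t 18.57 tcp [ 0.4838 -0.1549  0.1704] psi_y -9.31 tilt [ 0.0006 -0.    ] F [ 0.2  -0.95 -2.52] M [-0.037 -0.05  -0.016] w 0.0253 j6 1.42
```

Free. Lifting clear to check the stud.

```bash

python3 -m handwheel '[{"dr":[0,0,0],"linear":[0,0,-0.003],"jaw":1},{"dr":[0,0,0],"linear":[0,0,-0.005],"jaw":1},{"dr":[0,0,0],"linear":[0,0,-0.01],"jaw":1},{"dr":[0,0,0],"linear":[0,0,-0.01],"jaw":1},{"dr":[0,0,0],"linear":[0,0,-0.012],"jaw":1},{"dr":[0,0,0],"linear":[0,0,0],"jaw":1}]'>/dev/null; python3 - <<'E'
from h import *
b=vision.grab_frame("scene")[:,:,::-1]
cv2.imwrite("pics/c4.png",cv2.resize(b[140:240,150:280],None,fx=6,fy=6,interpolation=cv2.INTER_CUBIC))
st([.5529,.1132,.2083],92)
# hole via top pic a3
print(ray("top",unz((240,326),(150,120),4),.078))
E
```

```text
t 19.12 tcp [ 0.4846 -0.1552  0.2118] psi_y -9.30 tilt [ 0.0033 -0.0011] F [ 0.21  0.34 -1.58] M [-0.02  -0.037 -0.027] w 0.0254 j6 1.42
tool delta [0.2759 0.024  0.0034]
dr total [   0.11    0.19 -101.3 ]
after-turn delta [-0.0776  0.2659  0.0035]
[0.55210559 0.11349808 0.078     ]
```

View pics/c4.png

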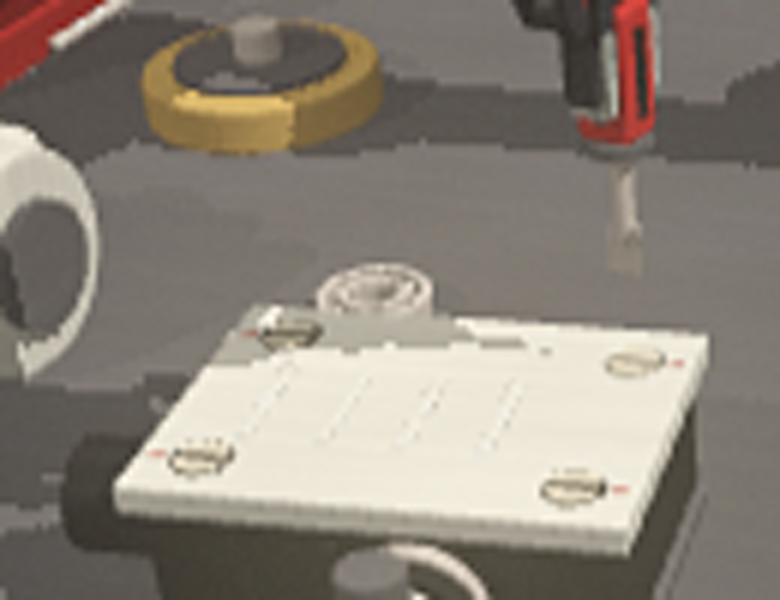

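```bash

python3 -m handwheel '[{"dr":[0,0,-7],"linear":[0,0,0],"jaw":1},{"dr":[0,0,-7],"linear":[0,0,0],"jaw":1},{"dr":[0,0,-7],"linear":[0,0,0],"jaw":1},{"dr":[0,0,-7],"linear":[0,0,0],"jaw":1},{"dr":[0,0,-7],"linear":[0,0,0],"jaw":1},{"dr":[0,0,-7],"linear":[0,0,0],"jaw":1},{"dr":[0,0,-7],"linear":[0,0,0],"jaw":1},{"dr":[0,0,-7],"linear":[0,0,0],"jaw":1}]'>/dev/null
python3 -m handwheel '[{"dr":[0,0,-7],"linear":[0,0,0],"jaw":1},{"dr":[0,0,-7],"linear":[0,0,0],"jaw":1},{"dr":[0,0,-7],"linear":[0,0,0],"jaw":1},{"dr":[0,0,-7],"linear":[0,0,0],"jaw":1},{"dr":[0,0,-7],"linear":[0,0,0],"jaw":1},{"dr":[0,0,-7],"linear":[0,0,0],"jaw":1},{"dr":[0,0,-3.3],"linear":[0,0,0],"jaw":1}]'>/dev/null
python3 -m handwheel '[{"dr":[0,0,0],"linear":[-0.0075,0.0256,0],"jaw":1},{"dr":[0,0,0],"linear":[-0.0075,0.0256,0],"jaw":1},{"dr":[0,0,0],"linear":[-0.0075,0.0256,0],"jaw":1},{"dr":[0,0,0],"linear":[-0.0075,0.0256,0],"jaw":1},{"dr":[0,0,0],"linear":[-0.0075,0.0256,0],"jaw":1},{"dr":[0,0,0],"linear":[-0.0075,0.0256,0],"jaw":1},{"dr":[0,0,0],"linear":[-0.0075,0.0256,0],"jaw":1},{"dr":[0,0,0],"linear":[-0.0075,0.0256,0],"jaw":1}]'
python3 - <<'E'
from h import *
st([.5529,.1132,.2083],92)
b=vision.grab_frame("top")[:,:,::-1]
cv2.imwrite("pics/c5.png",cv2.resize(b[155:260,290:425],None,fx=5.6,fy=5.6,interpolation=cv2.INTER_CUBIC))
st([.5529,.1132,.2083],92)
E
```

```text
t: 21.03
tool_pos: [0.5364, 0.0532, 0.2095]
eef_rot: [-0.018, 1.0, -0.0, -0.0]
wrist_force: [-0.1, -0.9, -0.9]
gripper_width: 0.0253
t 21.03 tcp [0.5364 0.0532 0.2095] psi_y 92.01 tilt [-0.0004 -0.0001] F [-0.14 -0.92 -0.89] M [-0.047 -0.041  0.005] w 0.0253 j6 0.06
tool delta [-0.0186  0.0594  0.0011]
dr total [-0.   -0.02  0.01]
after-turn delta [-0.0185  0.0594  0.0012]
t 21.08 tcp [0.5376 0.057  0.2092] psi_y 92.18 tilt [0.0002 0.0031] F [ 1.07  3.05 -1.07] M [ 0.212 -0.152  0.041] w 0.0256 j6 0.07
tool delta [-0.0175  0.0556  0.001 ]
dr total [0.17 0.02 0.18]
after-turn delta [-0.0173  0.0556  0.0009]
```

View pics/c5.png

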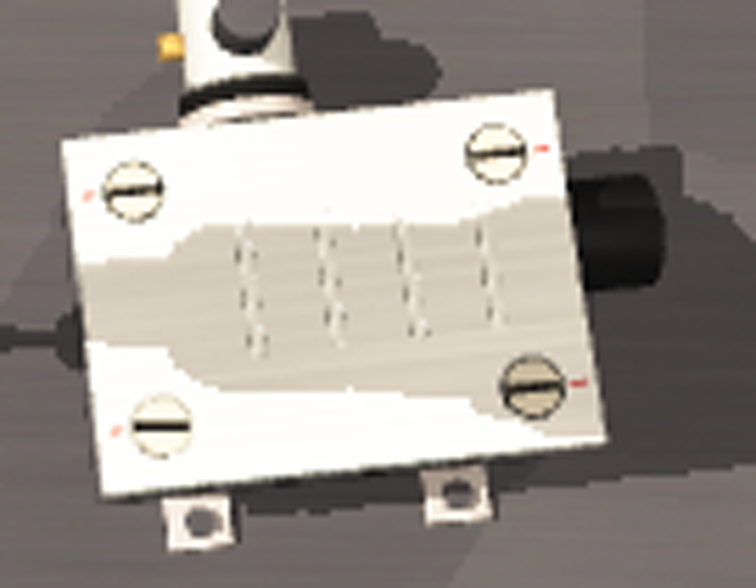

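The open stud's slot now lies in line with its red dash, at about (162,427) in the zoom, and looks flush. Now returning the driver.

```bash

python3 -m handwheel '[{"dr":[0,0,0],"linear":[-0.006,0.018,0],"jaw":1},{"dr":[0,0,0],"linear":[-0.006,0.018,0],"jaw":1},{"dr":[0,0,0],"linear":[-0.0053,0.0194,0],"jaw":1},{"dr":[0,0,0],"linear":[0,0,0],"jaw":1},{"dr":[0,0,0],"linear":[0,0,0],"jaw":1},{"dr":[0,0,0],"linear":[0,0,0],"jaw":1}]'>/dev/null
python3 - <<'E'
from h import *
st([.553,.1131,.0983],92)
b=vision.grab_frame("scene")[:,:,::-1]
cv2.imwrite("pics/d1.png",cv2.resize(b[150:260,300:420],None,fx=5,fy=5,interpolation=cv2.INTER_CUBIC))
st([.553,.1131,.0983],92)
E
```

```text
t 21.58 tcp [0.5515 0.1075 0.2095] psi_y 92.02 tilt [-0.0007 -0.0005] F [-0.22  0.99 -0.79] M [-0.015  0.003  0.049] w 0.0252 j6 0.16
tool delta [-0.0017  0.0056  0.1112]
dr total [-0.03 -0.04  0.02]
after-turn delta [-0.0017  0.0055  0.1112]
t 21.63 tcp [0.5515 0.1072 0.2096] psi_y 91.98 tilt [-0.0005 -0.0004] F [-0.51 -0.66 -1.25] M [-0.047  0.037 -0.011] w 0.0257 j6 0.16
tool delta [-0.0018  0.0059  0.1113]
dr total [-0.02 -0.03 -0.02]
after-turn delta [-0.0017  0.0058  0.1113]
```

View pics/d1.png

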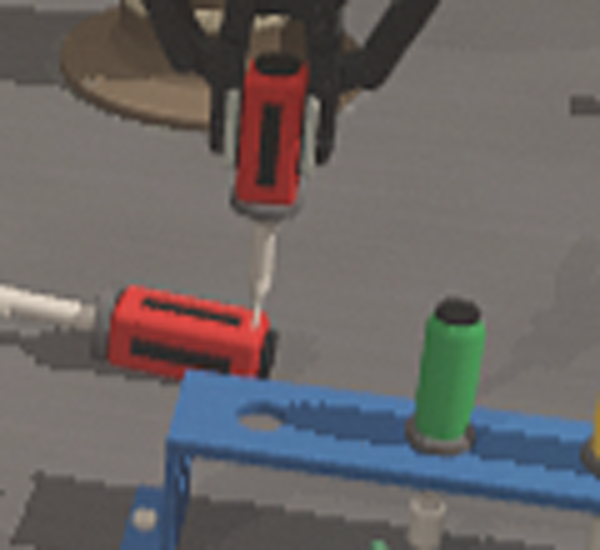

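```bash

python3 -m handwheel '[{"dr":[0,0,0],"linear":[-0.0017,0.0058,0],"jaw":1},{"dr":[0,0,0],"linear":[0,0,0],"jaw":1},{"dr":[0,0,0],"linear":[0,0,0.012],"jaw":1},{"dr":[0,0,0],"linear":[0,0,0.012],"jaw":1},{"dr":[0,0,0],"linear":[0,0,0.012],"jaw":1},{"dr":[0,0,0],"linear":[0,0,0.006],"jaw":1},{"dr":[0,0,0],"linear":[0,0,0],"jaw":1}]'>/dev/null
python3 -c "
from h import *
st([.553,.1131,.0983],92)"
python3 -m handwheel '[{"dr":[0,0,0],"linear":[0,0,0.01],"jaw":1},{"dr":[0,0,0],"linear":[0,0,0.01],"jaw":1},{"dr":[0,0,0],"linear":[0,0,0.01],"jaw":1},{"dr":[0,0,0],"linear":[0,0,0.01],"jaw":1},{"dr":[0,0,0],"linear":[0,0,0.01],"jaw":1},{"dr":[0,0,0],"linear":[0,0,0],"jaw":1}]'>/dev/null
python3 -c "
from h import *
st([.553,.1131,.0983],92)"
```

```text
t 22.22 tcp [0.5525 0.1133 0.1664] psi_y 91.99 tilt [-0.0024 -0.0005] F [ 1.11  0.06 -0.7 ] M [ 0.003 -0.054  0.01 ] w 0.0255 j6 0.17
tool delta [-0.0007 -0.0002  0.0681]
dr total [-0.03 -0.14 -0.01]
after-turn delta [-0.0005 -0.0002  0.0681]
t 22.72 tcp [0.552  0.1134 0.115 ] psi_y 92.01 tilt [-0.0037 -0.0008] F [-0.88 -0.15 -1.31] M [-0.031  0.     0.009] w 0.0255 j6 0.17
tool delta [-0.0011 -0.0004  0.0167]
dr total [-0.04 -0.21  0.01]
after-turn delta [-0.001  -0.0004  0.0167]
```

```bash

python3 -m handwheel '[{"dr":[0,0,0],"linear":[0,0,0.005],"jaw":1},{"dr":[0,0,0],"linear":[0,0,0.005],"jaw":1},{"dr":[0,0,0],"linear":[0,0,0.003],"jaw":1},{"dr":[0,0,0],"linear":[0,0,0],"jaw":1},{"dr":[0,0,0],"linear":[0,0,0],"jaw":1}]'>/dev/null
python3 -c "
from h import *
st([.553,.1131,.0983],92)"
python3 -m handwheel '[{"dr":[0,0,0],"linear":[0,0,0.0015],"jaw":1},{"dr":[0,0,0],"linear":[0,0,0],"jaw":1}]'>/dev/null
python3 -c "
from h import *
st([.553,.1131,.0983],92)"
python3 -m handwheel '[{"dr":[0,0,0],"linear":[0,0,0.0015],"jaw":1},{"dr":[0,0,0],"linear":[0,0,0],"jaw":1}]'>/dev/null
python3 -c "
from h import *
st([.553,.1131,.0983],92)"
```

```text
t 23.13 tcp [0.5533 0.1138 0.1048] psi_y 92.01 tilt [0. 0.] F [-0.01  0.58 -0.71] M [-0.016  0.067  0.   ] w 0.0253 j6 0.17
tool delta [ 0.0003 -0.0006  0.0065]
dr total [0.   0.   0.01]
after-turn delta [ 0.0003 -0.0006  0.0065]
t 23.30 tcp [0.5534 0.1138 0.1034] psi_y 92.01 tilt [0.0004 0.0001] F [ 0.16  0.39 -1.1 ] M [-0.028 -0.031 -0.015] w 0.0254 j6 0.17
tool delta [ 0.0005 -0.0006  0.0051]
dr total [0.   0.02 0.01]
after-turn delta [ 0.0005 -0.0006  0.0051]
t 23.47 tcp [0.5533 0.1137 0.1017] psi_y 92.01 tilt [ 0. -0.] F [-0.03 -0.99 -1.91] M [-0.013  0.053  0.053] w 0.0250 j6 0.17
tool delta [ 0.0003 -0.0006  0.0034]
dr total [-0.    0.    0.01]
after-turn delta [ 0.0003 -0.0006  0.0034]
```

```bash

python3 -m handwheel '[{"dr":[0,0,0],"linear":[0,0,0.0015],"jaw":1},{"dr":[0,0,0],"linear":[0,0,0],"jaw":1}]'>/dev/null
python3 -c "
from h import *
st()"
python3 -m handwheel '[{"dr":[0,0,0],"linear":[0,0,0.0015],"jaw":1},{"dr":[0,0,0],"linear":[0,0,0],"jaw":1}]'>/dev/null
python3 -c "
from h import *
st()"
python3 -m handwheel '[{"dr":[0,0,0],"linear":[0,0,0.001],"jaw":1},{"dr":[0,0,0],"linear":[0,0,0],"jaw":1}]'>/dev/null
python3 -c "
from h import *
st()"
```

```text
t 23.63 tcp [0.5532 0.1137 0.1001] psi_y 92.01 tilt [-0.0002 -0.    ] F [ 0.11 -0.67 -0.49] M [-0.014 -0.034 -0.008] w 0.0253 j6 0.17
t 23.80 tcp [0.5532 0.1137 0.0985] psi_y 92.01 tilt [-0.0003 -0.    ] F [-0.51 -0.85 -0.86] M [ 0.008  0.032 -0.014] w 0.0255 j6 0.17
t 23.97 tcp [0.5533 0.1137 0.0984] psi_y 92.01 tilt [0.0004 0.    ] F [-2.76  0.31  4.35] M [-0.129  0.479 -0.018] w 0.0249 j6 0.17
```

The collar is home on the plate, at the same height as when I picked the driver up. Releasing.

```bash

python3 -m handwheel '[{"dr":[0,0,0],"linear":[0,0,-0.0005],"jaw":0.6},{"dr":[0,0,0],"linear":[0,0,0],"jaw":0.45},{"dr":[0,0,0],"linear":[0,0,0],"jaw":0.3},{"dr":[0,0,0],"linear":[0,0,0],"jaw":0.2},{"dr":[0,0,0],"linear":[0,0,0],"jaw":0.2},{"dr":[0,0,0],"linear":[0,0,0],"jaw":0.2}]'
python3 -m handwheel '[{"dr":[0,0,0],"linear":[0,0,-0.01],"jaw":0.2},{"dr":[0,0,0],"linear":[0,0,-0.02],"jaw":0.2},{"dr":[0,0,0],"linear":[0,0,-0.025],"jaw":0.2},{"dr":[0,0,0],"linear":[0,0,-0.025],"jaw":0.2},{"dr":[0,0,0],"linear":[0,0,-0.025],"jaw":0.2},{"dr":[0,0,0],"linear":[0,0,-0.025],"jaw":0.2}]'
python3 -m handwheel '[{"dr":[0,0,0],"linear":[0.03,0.0,0],"jaw":0.2},{"dr":[0,0,0],"linear":[0.03,0,0],"jaw":0.2},{"dr":[0,0,0],"linear":[0.03,0,0],"jaw":0.2},{"dr":[0,0,0],"linear":[0.03,0,0],"jaw":0.2},{"dr":[0,0,0],"linear":[0.03,0.01,0],"jaw":0.2},{"dr":[0,0,0],"linear":[0.03,0.03,0],"jaw":0.2},{"dr":[0,0,0],"linear":[0.03,0.03,0],"jaw":0.2},{"dr":[0,0,0],"linear":[0,0,0],"jaw":0.2}]'
python3 - <<'E'
from h import *
b=vision.grab_frame("scene")[:,:,::-1];a=vision.grab_frame("top")[:,:,::-1]
cv2.imwrite("pics/e1.png",a);cv2.imwrite("pics/e2.png",b)
cv2.imwrite("pics/e3.png",cv2.resize(b[170:290,155:285],None,fx=5,fy=5,interpolation=cv2.INTER_CUBIC))
cv2.imwrite("pics/e4.png",cv2.resize(b[195:290,315:455],None,fx=5,fy=5,interpolation=cv2.INTER_CUBIC))
st()
E
```

```text
t: 24.47
tool_pos: [0.5533, 0.1137, 0.0982]
eef_rot: [-0.018, 1.0, -0.0, -0.0]
wrist_force: [0.1, 0.1, 0.8]
gripper_width: 0.0683
t: 24.97
tool_pos: [0.5531, 0.1137, 0.2304]
eef_rot: [-0.018, 1.0, 0.0, 0.0]
wrist_force: [0.6, -1.2, 0.1]
gripper_width: 0.0688
t: 25.63
tool_pos: [0.3377, 0.1783, 0.2297]
eef_rot: [-0.021, 1.0, 0.001, -0.0]
wrist_force: [2.0, -0.4, 1.2]
gripper_width: 0.0682
t 25.73 tcp [0.3412 0.1763 0.2294] psi_y 92.24 tilt [0.0018 0.0007] F [ 0.45 -0.49  0.68] M [ 0.072 -0.03   0.06 ] w 0.0685 j6 0.44
```

View pics/e1.png

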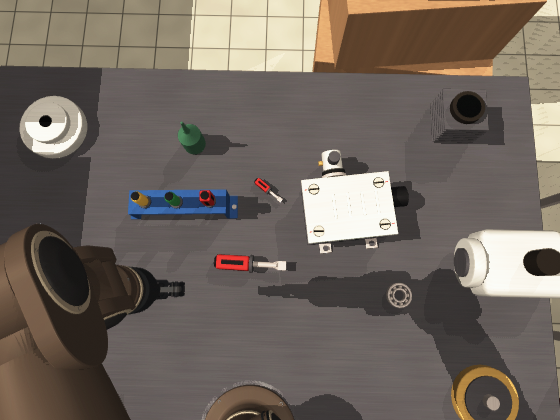

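View pics/e3.png

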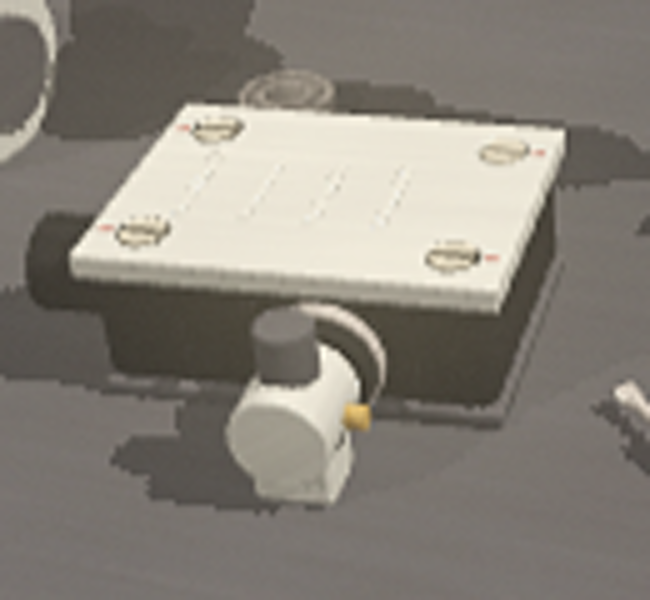

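View pics/e4.png

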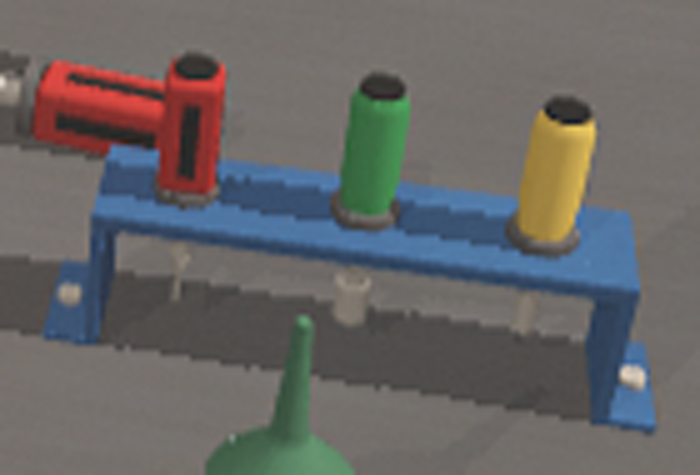

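```bash
python3 - <<'E'
from h import *
b=cv2.imread("pics/e2.png");a=cv2.imread("pics/e1.png")
P=[(-52,80,'o'),(52,80,''),(-52,-80,''),(52,-80,'')]
rows=[]
for im,n in((b,"scene"),(a,"top")):
    r=[]
    for x,y,_ in P:
        w=R2(.1278)@np.array([x,y])/1e3+[.5458,-.2272];u=np.round(proj(n,[*w,.088])).astype(int)
        r.append(cv2.resize(im[u[1]-8:u[1]+9,u[0]-9:u[0]+10],(190,170),interpolation=cv2.INTER_CUBIC))
    rows.append(np.hstack(r))
cv2.imwrite("pics/e5.png",np.vstack(rows))
E
```

```text
(no output)
```

View pics/e5.png

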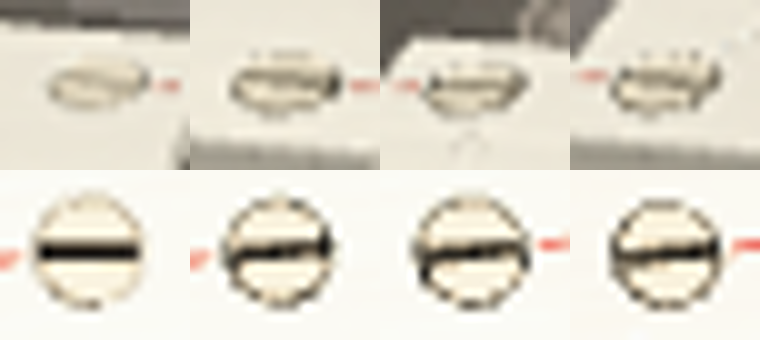

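```bash
python3 - <<'E'
from h import *
P=[(-52,80),(52,80),(-52,-80),(52,-80)]
for f in("pics/top0.png","pics/e1.png"):
    g=cv2.imread(f,0).astype(float)
    for x,y in P:
        w=R2(.1278)@np.array([x,y])/1e3+[.5458,-.2272]
        z=.093 if f=="pics/top0.png" and (x,y)==(-52,80) else .088
        c=proj("top",[*w,z]); 
        yy,xx=np.mgrid[int(c[1])-8:int(c[1])+9,int(c[0])-8:int(c[0])+9]
        v=g[yy,xx]; r=np.hypot(xx-c[0],yy-c[1]); wgt=np.clip(200-v,0,None)*(r<4.2)
        pts=[ray("top",(a,b),z)[:2] for a,b in zip(xx.ravel(),yy.ravel())];pts=np.array(pts);q=wgt.ravel()
        m=(pts*q[:,None]).sum(0)/q.sum();C=((pts-m).T*q)@(pts-m);e,V=np.linalg.eigh(C);d=V[:,1]
        print(f,(x,y),"world ang %.1f"%(np.degrees(np.arctan2(d[1],d[0]))%180),"rel box %.1f"%((np.degrees(np.arctan2(d[1],d[0]))-7.32)%180),np.round(m-w,4))
b0=cv2.imread("pics/scene0.png");b1=cv2.imread("pics/e2.png");b2=cv2.imread("pics/c4.png")
cr=[cv2.resize(b[185:212,240:272],None,fx=12,fy=12,interpolation=cv2.INTER_CUBIC) for b in(b0,b1)]
cv2.imwrite("pics/e6.png",np.hstack(cr))
E
```

```text
pics/top0.png (-52, 80) world ang 26.7 rel box 19.4 [-0.0009  0.0007]
pics/top0.png (52, 80) world ang 95.6 rel box 88.3 [0.     0.0001]
pics/top0.png (-52, -80) world ang 97.9 rel box 90.6 [-0.0001  0.0003]
pics/top0.png (52, -80) world ang 98.5 rel box 91.2 [ 0.0003 -0.0012]
pics/e1.png (-52, 80) world ang 91.3 rel box 84.0 [-0.0002  0.0004]
pics/e1.png (52, 80) world ang 95.7 rel box 88.3 [0.     0.0001]
pics/e1.png (-52, -80) world ang 97.9 rel box 90.6 [-0.0001  0.0003]
pics/e1.png (52, -80) world ang 98.5 rel box 91.2 [ 0.0003 -0.0012]
```

View pics/e6.png

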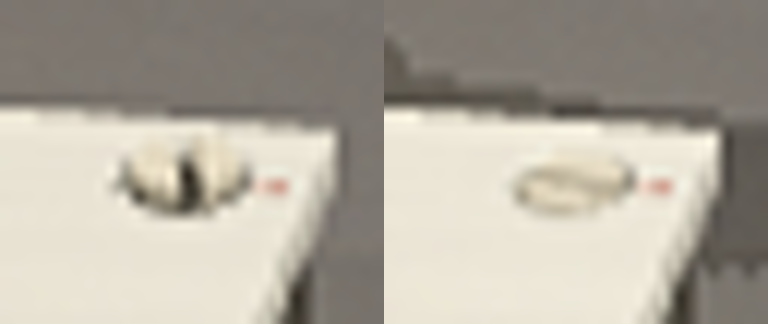

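```bash
python3 - <<'E'
from plant import arm
print(arm.hand_in())
E
```

```text
the job is handed in; nothing more can be done
None
```

The open stud is pressed in, turned to its stop and let up into its catch. The red driver stands back upright in its rack hole. I handed the job in with about 26 s on the clock and the gripper clear of everything.

**Stud, force and depth**
- The bar dropped into its entry slot about 20° into the turn, and I pressed it to about 7.8 mm at roughly 10.5 N.
- I turned until the moment climbed from about 0.05 to 0.16 N m, which I took as the stop.
- As I let up, the stud pushed the blade up to about 5 mm depth, which fits resting in the notch.

**Stud, pictures:** It looks flush, and the top picture puts its slot about 96° clockwise of the box's x. That is about 6° past the red dash, within the catch's float.

**Driver:** The collar touched the plate at the same tool height as at pick-up (0.0984 against 0.0983 m). The last pictures show it upright in its hole, with the green and yellow drivers and the other parts where they were.

**Checks that did not fully agree**
- The tool turned about 110° from the drop to the stop, against the nominal 90°. I put this down to blade play in the slot, the width of the entry window and grip twist, but did not confirm it.
- The camera pictures are too coarse to measure the flushness to a millimetre. It rests on how the stud looks and on the force and depth readings.
- Press plus twist on the blade peaked at the stop. It could have come close to the 32 N limit, depending on how the twist is counted, and I could not measure it directly.

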